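Put the packing tools back in their shadow-foam tray

ROBOT

A 6-joint arm with a two-finger parallel gripper is mounted at the origin on the work surface; the furniture and walls round the work are solid. World frame = base frame: x ahead of the robot, y to its left, z up, the work surface at z = 0. Lengths are in m, angles in rad, forces in N, time in s.
With the tool pointing down it reaches from about 0.375 to 0.9 m from the base axis. Payload 3.1 kg.
Tool frame: the origin (TCP) lies at the very end of the fingers, on their centre line; the grasp point (between the pads) lies 19 mm behind it; x points along the fingers, y is the direction in which the jaws open and shut, and the axes are right-handed (so a half turn about x gives the same grasp; the last joint's range is limited). The gripper opens to 87 mm and grips with 3 to 60 N. Pads are 19 mm wide; open, the fingers measure 117 mm over their backs; the gripper's body (75 mm by 190 mm) begins 51 mm behind the grasp point.
Start: joints at [1.121, 0.527, 1.433, -0, 1.181, -0.178], TCP at [0.167, 0.602, 0.223] pointing down, gripper open.
Joint ranges: [-3.08, 3.08], [-0.75, 2.2], [0.22, 2.44], [-1.43, 4.57], [0, 2.65], [-2.85, 2.85]. Speed limits (rad/s): [2.79, 2.79, 3.14, 3.14, 3.14, 3.14].

INTERFACE

Orientations are given as a unit quaternion [w, x, y, z].
In Python, from station import ctrl, imaging gives the robot as it stands. The module is installed in compiled form; this text tells all that it offers.
- The arm moves only by the shell command python3 -m pendant 'ROWS' [OPENING] [FORCE]. ROWS is JSON, a list of rows, each a list of 6 numbers: the shift along the tool's x, y, z each as a share of 2.5 cm, from -1 to 1, then the turn, a rotation vector about the tool's x, y, z each as a share of 0.08 rad, from -1 to 1. In form: [[tx, ty, tz, rx, ry, rz], ...]. A call has 1 to 10 rows; each row shifts and turns the pose as measured when the row begins, along the tool's axes as they then stand; what a row does not reach is not made up. A row lasts 1/12 s, in which the tool goes at most 41.7 mm and 7.16 degrees, less where a joint would pass 70% of its speed; a pose out of reach is approached as far as the arm can. A call with a number of a shift or a turn outside -1 to 1 is refused whole. A call with a gripper value outside its range is refused whole. OPENING is the closure, from 0 (fully open) to 1 (shut), set as the call begins (- or left out, the last holds). The fingers move at their own pace and stop on an object; FORCE is the grip in N (left out, the last holds). Time passes only in rows, so rows that do not move let the fingers close. It gives the time, the measured TCP pose, the force and the opening at its end, in the units of the state.
- ctrl.state(): the state, without advancing time (a new reading comes with each control period).
- imaging.capture(name): name is "scene" or "top" or "wrist"; returns a dict with "img" (480x640x3 uint8, red, green, blue), "fx", "fy", "cx", "cy" (pixels), "rvec" (rotation vector, rad) and "tvec" (3), from world to camera coordinates, as OpenCV has them. Camera axes: x right, y down, z forward; pixel columns grow to the right and rows downward; lengths in m; the calibration is good to about 2 mm. A picture is of the moment at which its call begins. There is no depth.
- ctrl.finish_job(): hands the job in, once; it reports no verdict.
The state is a dict: "clock": time; "qpos": joint angles; "dq": joint speeds; "effort": joint torques, N m; "eef_pos": TCP position; "ee_rot": TCP orientation; "force": force on the tool from outside, world axes, zero at the start; "moment": the same for the moment, N m; "opening": finger opening in m.
Only numpy, scipy, OpenCV 4.12 (cv2) and the standard library are available. Lean on these libraries where they do the work, as an engineer would, in place of code of your own. Each camera call takes 0.05 s, during which the arm holds its last target.

TASK

It is the end of the shift: put the stapler, the yellow cutter, the tape measure and the two test weights back in the foam tray, each resting fully down on the floor of the cut-out made for it (stapler over blue, cutter over yellow, tape measure over grey, each weight in the round well of its own size). Stand them upright as they stand now, the long tools lengthwise in their cut-outs with either end first, and set each one down rather than dropping it.

Things in the scene. Friction and masses are not known exactly. Their poses are not given: they have to be found in the camera images.
- stapler: blue office stapler with a black base standing on the bench: 34 mm wide (x), 142 mm long (y), 54 mm high. Origin: centre of its underside; y along its length, z up. About 0.28 kg. Rigid; its upper arm, from 22 to 54 mm up, is 30 mm wide: grasp across that near the middle of its length.
- cutter: yellow snap-blade cutter lying flat: 20 mm wide (x), 143 mm long (y), 11 mm thick (thumb slide on top to 16 mm). Origin: centre of its underside; y along its length, z up. About 0.07 kg. Grasp across the width near its middle, with the fingertips beside the lower 11 mm. The grey cutter on the window sill is not meant.
- measure: grey and black tape measure standing on its narrow base: case 36 mm wide (x), 81 mm long with the hook tab (y), 62 mm high. Origin: centre of its underside; y along its length, z up. About 0.19 kg. Grasp across its width. A second one beside the robot, at the far left end of the bench by the packed carton, is not meant.
- weight_500: pale grey cylindrical test weight of 500 g, the larger of the two on the bench: body 38 mm in diameter, 58 mm high in all, with a waisted knob 20 mm wide on top, from 41 to 58 mm up to grip. Origin: centre of its underside; z up. It may weigh up to a quarter more or less.
- weight_200: pale grey cylindrical test weight of 200 g, the smaller of the two on the bench: body 29 mm in diameter, 44 mm high in all, with a waisted knob 16 mm wide on top, from 31 to 44 mm up to grip. Origin: centre of its underside; z up. It may weigh up to a quarter more or less.
- nest_stapler: stapler's place in the tray: fixed black foam block 80 x 172 x 30 mm with a cut-out 48 mm (x) by 157 mm (y), blue floor. Origin: mid-underside, 4 mm above the bench; z up. Floor of the cut-out at z = 18 mm, foam top 30. At mid-length a 42 mm wide finger channel of the same depth runs across along x. Next block's centre 80 mm away along x; order varies.
- nest_cutter: cutter's place in the tray: fixed black foam block 80 x 172 x 30 mm with a cut-out 34 mm (x) by 157 mm (y), yellow floor. Origin: mid-underside, 4 mm above the bench; z up. Floor of the cut-out at z = 18 mm, foam top 30. At mid-length a 42 mm wide finger channel of the same depth runs across along x. Next block's centre 80 mm away along x; order varies.
- nest_measure: tape measure's place in the tray: fixed black foam block 80 x 172 x 30 mm with a cut-out 55 mm (x) by 99 mm (y), grey floor. Origin: mid-underside, 4 mm above the bench; z up. Floor of the cut-out at z = 18 mm, foam top 30. At mid-length a 42 mm wide finger channel of the same depth runs across along x. Next block's centre 80 mm away along x; order varies.
- well_500: place of the 500 g weight: fixed black foam block 66 x 65 x 30 mm in the tray with a round white-floored well 52 mm wide, the larger of two. Origin: mid-underside, 4 mm above the bench, on the well's axis; z up. Floor of the well at z = 12 mm, foam top 30. The other well is 107 mm away along y, the nearest long block's centre 73 mm along x.
- well_200: place of the 200 g weight: fixed black foam block 66 x 65 x 30 mm in the tray with a round white-floored well 43 mm wide, the smaller of two. Origin: mid-underside, 4 mm above the bench, on the well's axis; z up. Floor of the well at z = 12 mm, foam top 30. The other well is 107 mm away along y, the nearest long block's centre 73 mm along x.
Things that resemble listed ones, but are neither listed nor needed, are in the scene too. What is shaped like the measure but purple is not meant.

How it is judged:
By the outcome, as a careful person would: the job done as asked, in the order asked, and still so for the second after the job is handed in, with the robot touching nothing.
It also fails if it takes over 131 s, if anything falls off the work surface, if the arm or the gripper's body presses on something with over 40 N, if the wrist force passes 120 N, or if a joint passes its speed limit or range.

## Working session

There is one attempt and no reset: what is moved stays moved. The work goes in short steps, Python scripts to look and compute and a shell command to move; the robot and the scene stay as the last step left them, time stands still between calls to the robot, and variables do not carry over. Pictures are saved under pics/ and viewed, and the job is handed in when it is done.

```bash
mkdir -p pics; python3 - <<'E'
from station import ctrl, imaging
import cv2
s=ctrl.state(); print(s)
for n in ["scene","top","wrist"]:
    c=imaging.capture(n); cv2.imwrite(f"pics/{n}0.png",c["img"][:,:,::-1]); print(n,{k:v for k,v in c.items() if k!="img"})
E
```

```text
{'clock': 0.0, 'qpos': array([ 1.12148261e+00,  5.28466522e-01,  1.43388472e+00, -3.96649654e-05,
        1.18141513e+00, -1.78492175e-01]), 'dq': array([-0.00210575, -0.00077632,  0.00076534, -0.00057582,  0.00070435,
        0.00049066]), 'effort': array([-4.35072971e-04, -4.40044677e+01, -1.76595676e+01,  6.33560889e-02,
        5.82658290e-02, -1.31522334e-04]), 'eef_pos': array([0.16685684, 0.60155599, 0.22157702]), 'ee_rot': array([ 0.70040924,  0.09471721,  0.70085917, -0.09618716]), 'force': array([-0.37272906,  1.41446774,  0.25103798]), 'moment': array([-0.01870646, -0.02417822, -0.00337604]), 'opening': 0.0870987911704668}
scene {'fx': 442.403533858995, 'fy': 442.403533858995, 'cx': 317.256518408454, 'cy': 240.02847482088856, 'rvec': array([ 2.02049359, -0.75430181,  0.40571285]), 'tvec': array([-0.39836025,  0.16958222,  0.88510179])}
top {'fx': 509.20060215845666, 'fy': 509.20060215845666, 'cx': 309.6559283612812, 'cy': 246.77236484916557, 'rvec': array([ 2.19165424, -2.2054386 ,  0.05235746]), 'tvec': array([-0.06962961,  0.46334416,  1.46210571])}
wrist {'fx': 388.71666246434654, 'fy': 388.71666246434654, 'cx': 324.8174187864102, 'cy': 234.50576822997843, 'rvec': array([-2.33853045, -1.77660128, -0.21953989]), 'tvec': array([-0.6253567 , -0.02802059,  0.38801226])}
```

View pics/scene0.png

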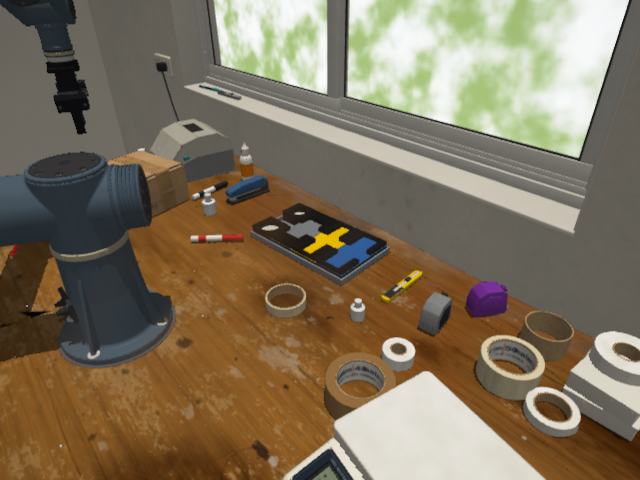

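View pics/top0.png

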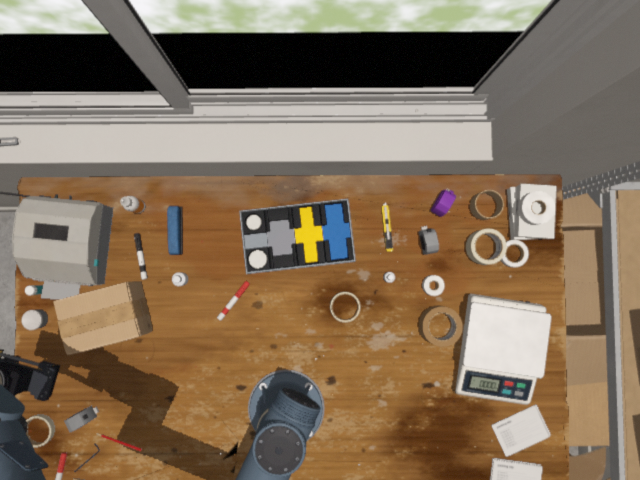

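View pics/wrist0.png

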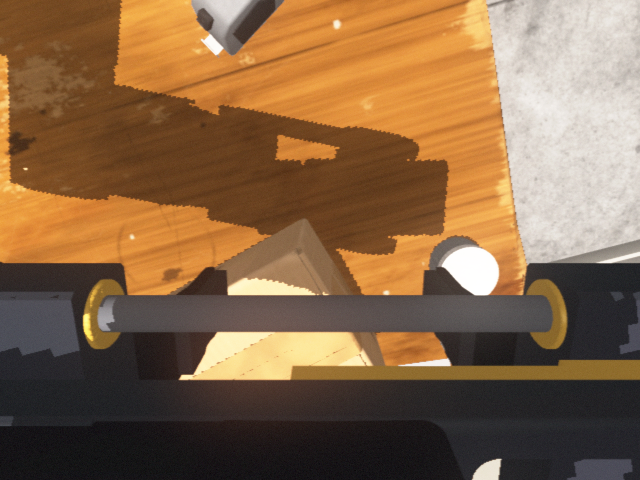

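The top view (up = +x, left = +y) shows: the tray around (298,237) with grey, yellow and blue cut-outs and two white wells at (254,222) and (257,260), the stapler at (175,230), the yellow cutter at (388,228), a grey measure at (429,240) and small weights at (179,279) and (390,278). I also see some lookalikes: a purple measure at (443,203), a second grey measure at (81,419), and bottles at (130,203) and (32,320). Next I'll enlarge these.

```bash
cat > h.py <<'E'
import numpy as np, cv2
from station import ctrl, imaging
def cap(n): return imaging.capture(n)
def RT(c): return cv2.Rodrigues(np.array(c["rvec"]))[0], np.array(c["tvec"])
def back(c,uv,z):
    R,t=RT(c); d=R.T@np.array([(uv[0]-c["cx"])/c["fx"],(uv[1]-c["cy"])/c["fy"],1]); o=-R.T@t
    return o+d*(z-o[2])/d[2]
def proj(c,P):
    R,t=RT(c); p=(R@np.atleast_2d(P).T).T+t
    return np.c_[p[:,0]/p[:,2]*c["fx"]+c["cx"],p[:,1]/p[:,2]*c["fy"]+c["cy"]]
E
python3 - <<'E'
import cv2,numpy as np
t=cv2.imread("pics/top0.png"); s=cv2.imread("pics/scene0.png")
def crop(i,x,y,w,h,k): return cv2.resize(i[y:y+h,x:x+w],None,fx=k,fy=k,interpolation=cv2.INTER_CUBIC)
cv2.imwrite("pics/tA.png",crop(t,110,180,100,120,5))
cv2.imwrite("pics/tB.png",crop(t,225,190,145,95,5))
cv2.imwrite("pics/tC.png",crop(t,365,180,100,110,5))
cv2.imwrite("pics/sA.png",np.hstack([crop(s,185,135,100,90,4),crop(s,330,250,100,90,4)]))
E
```

```text
(no output)
```

View pics/tA.png

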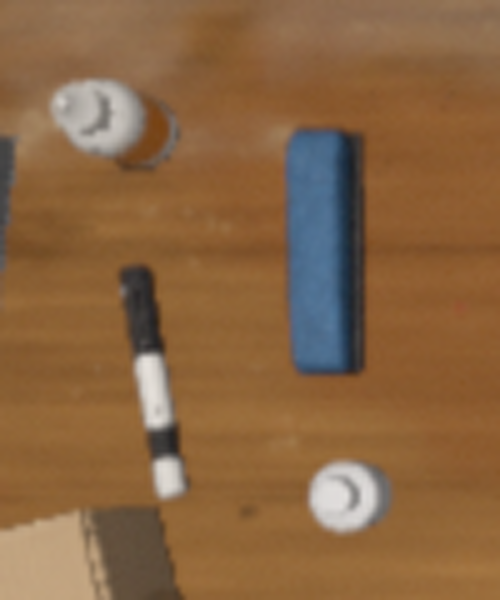

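View pics/tB.png

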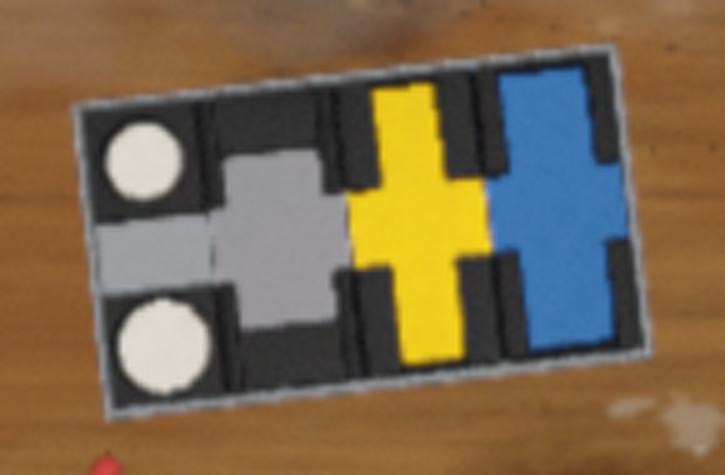

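View pics/tC.png

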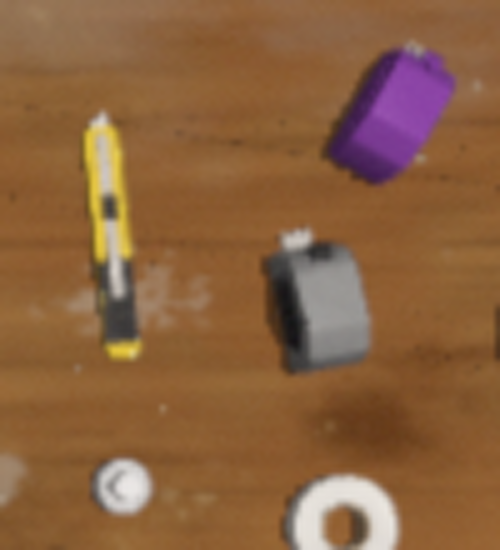

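View pics/sA.png

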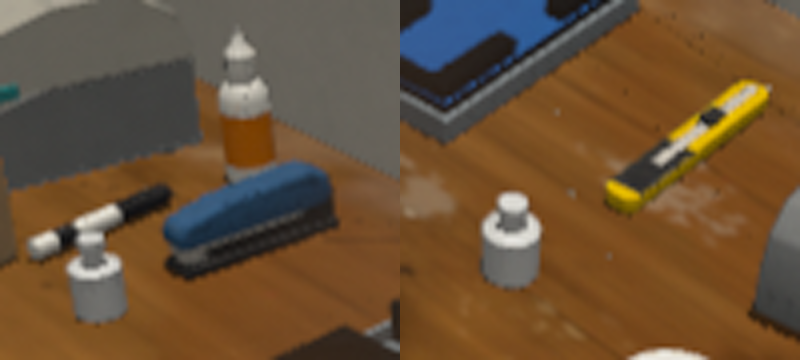

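```bash
cat > fit.py <<'E'
from h import *
from scipy.optimize import minimize
K=4
def box(w,l,z0,z1): return np.array([[sx*w/2,sy*l/2,z] for sx in(-1,1) for sy in(-1,1) for z in(z0,z1)])
def cyl(r,z0,z1):
    a=np.linspace(0,2*np.pi,24,endpoint=False); return np.array([[r*np.cos(t),r*np.sin(t),z] for t in a for z in(z0,z1)])
MODELS=dict(stapler=[box(.034,.142,0,.022),box(.030,.138,.022,.054)],cutter=[box(.020,.143,0,.011)],
 measure=[box(.036,.070,0,.062)],weight_500=[cyl(.019,0,.041),cyl(.010,.041,.058)],weight_200=[cyl(.0145,0,.031),cyl(.008,.031,.044)])
def place(P,p):
    c,s=np.cos(p[2]),np.sin(p[2]); return np.c_[p[0]+c*P[:,0]-s*P[:,1],p[1]+s*P[:,0]+c*P[:,1],P[:,2]]
def sil(c,parts,p,rect):
    x,y,w,h=rect; m=np.zeros((h*K,w*K),np.uint8)
    for P in parts:
        uv=(proj(c,place(P,p))-[x-.5,y-.5])*K
        cv2.fillConvexPoly(m,np.round(cv2.convexHull(uv.astype(np.float32))*16).astype(np.int32),1,shift=4)
    return m
def up(m): return (cv2.resize(m.astype(np.float32),None,fx=K,fy=K,interpolation=cv2.INTER_LINEAR)>.5).astype(np.uint8)
def fit(c,parts,mask,rect,p0):
    M=up(mask)
    f=lambda p:1-(lambda s:(s&M).sum()/max(1,(s|M).sum()))(sil(c,parts,[p[0]/100+p0[0],p[1]/100+p0[1],p[2]/10+p0[2]],rect))
    best=None
    for st in ([0,0,0],[.5,-.3,.5],[-.5,.3,-.5]):
        r=minimize(f,st,method="Nelder-Mead",options=dict(initial_simplex=np.array(st)+np.array([[0,0,0],[.7,0,0],[0,.7,0],[0,0,.7]]),xatol=.003,fatol=1e-4,maxiter=300))
        if best is None or r.fun<best.fun: best=r
    p=best.x; return np.array([p[0]/100+p0[0],p[1]/100+p0[1],p[2]/10+p0[2]]),1-best.fun
E
cat > m1.py <<'E'
from fit import *
c=cap("top"); img=c["img"].astype(int); R,t=RT(c); print("cam",-R.T@t)
hsv=cv2.cvtColor(c["img"],cv2.COLOR_RGB2HSV).astype(int)
nw=((img[:,:,0]-img[:,:,2])<25)
yel=(hsv[:,:,0]>20)&(hsv[:,:,0]<35)&(hsv[:,:,1]>150)&(img[:,:,1]>130)
jobs=dict(stapler=((160,195,30,70),nw,0),cutter=((376,195,24,62),nw|yel,0),measure=((412,220,34,42),nw,0.1),weight_500=((165,264,30,32),nw,0),weight_200=((377,263,26,30),nw,0))
vis=c["img"].copy()
for n,(r,m,th) in jobs.items():
    x,y,w,h=r; mm=m[y:y+h,x:x+w].astype(np.uint8)
    k,l,st,_=cv2.connectedComponentsWithStats(mm); mm=(l==1+np.argmax(st[1:,4])).astype(np.uint8)
    g=back(c,(x+w/2,y+h/2),.02); p,iou=fit(c,MODELS[n],mm,r,[g[0],g[1],th-np.pi/2])
    print(n,np.round(p,4),np.rad2deg(p[2]).round(1),"iou",round(iou,3))
    vis[y:y+h,x:x+w][mm>0]=vis[y:y+h,x:x+w][mm>0]//2+np.array([0,120,0],np.uint8)
cv2.imwrite("pics/mask.png",cv2.resize(vis[180:300,150:460],None,fx=2.5,fy=2.5)[:,:,::-1])
E
python3 m1.py
```

```text
cam [ 0.39461069 -0.0704985   1.48209364]
stapler [ 0.5131  0.3152 -1.5165] -86.9 iou 0.854
cutter [ 0.5134 -0.2978 -1.4858] -85.1 iou 0.574
measure [ 0.4775 -0.4113 -1.4303] -81.9 iou 0.861
weight_500 [ 0.373   0.3006 -1.486 ] -85.1 iou 0.888
weight_200 [ 0.3757 -0.2992 -1.6191] -92.8 iou 0.92
```

View pics/mask.png

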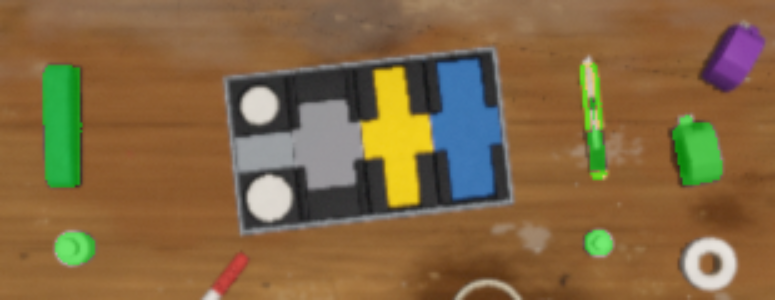

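```bash
cat > m2.py <<'E'
from fit import *
c=cap("top"); img=c["img"].astype(int)
hsv=cv2.cvtColor(c["img"],cv2.COLOR_RGB2HSV).astype(int)
sc=8; OX,OY=150,180
nw=((img[:,:,0]-img[:,:,2])<25)
yel=(hsv[:,:,0]>20)&(hsv[:,:,0]<35)&(hsv[:,:,1]>150)&(img[:,:,1]>130)
r=(376,195,24,62); x,y,w,h=r
mm=(nw|yel)[y:y+h,x:x+w].astype(np.uint8); mm=cv2.morphologyEx(mm,cv2.MORPH_CLOSE,np.ones((5,3),np.uint8))
k,l,st,_=cv2.connectedComponentsWithStats(mm); mm=(l==1+np.argmax(st[1:,4])).astype(np.uint8); print(st)
g=back(c,(388,228),.006); pc,iou=fit(c,MODELS["cutter"],mm,r,[g[0],g[1],-np.pi/2]); print("cutter",pc.round(4),np.rad2deg(pc[2]).round(1),iou)
# tray: local x offsets: well 0, then 73,153,233 (sign by order)
cr=lambda w,l:[np.array([[sx*w/2,sy*l/2,0] for sx,sy in((-1,-1),(1,-1),(1,1),(-1,1))])]
H,W=110,160; rr=(220,185,W,H)
sub=c["img"][185:185+H,220:220+W]; hs=cv2.cvtColor(sub,cv2.COLOR_RGB2HSV).astype(int); si=sub.astype(int)
obs=dict(yellow=(hs[:,:,0]>20)&(hs[:,:,0]<35)&(hs[:,:,1]>180)&(si[:,:,1]>130),blue=(hs[:,:,0]>95)&(hs[:,:,0]<125)&(hs[:,:,1]>130)&(hs[:,:,2]>100),white=(si.min(2)>195))
dims=dict(grey=(.055,.099,.073),yellow=(.034,.157,.153),blue=(.048,.157,.233))
O={k:up(v) for k,v in obs.items()}
def mask(poly3):
    m=np.zeros((H*K,W*K),np.uint8); uv=(proj(c,poly3)-[220-.5,185-.5])*K
    cv2.fillPoly(m,[np.round(uv*16).astype(np.int32)],1,shift=4); return m
def tl(P,p,z): return np.c_[place(P,p)[:,:2],np.full(len(P),z)]
def rect(w,l,ox): return np.array([[ox+sx*w/2,sy*l/2,0] for sx,sy in((-1,-1),(1,-1),(1,1),(-1,1))])
def circ(r,ox,oy): a=np.linspace(0,6.283,40); return np.c_[ox+r*np.cos(a),oy+r*np.sin(a),0*a]
def pred(p):
    out={}
    for n in("yellow","blue"):
        w,l,ox=dims[n]; s=[]
        for z in(.022,.034): s.append(mask(tl(rect(w,l,ox),p,z))|mask(tl(rect(.080,.042,ox),p,z)))
        out[n]=s[0]&s[1]
    # wells: bigger at local oy=-? test
    wl=0
    for rad,oy in((.026,BIG*.0535),(.0215,-BIG*.0535)):
        wl=wl|(mask(tl(circ(rad,0,oy),p,.016))&mask(tl(circ(rad,0,oy),p,.034)))
    out["white"]=wl
    return out
def cost(p):
    o=pred(p); return -np.mean([(o[n]&O[n]).sum()/max(1,(o[n]|O[n]).sum()) for n in o])
g=back(c,(255.5,241),.03); g2=back(c,(337,232),.03); th=np.arctan2(g2[1]-g[1],g2[0]-g[0])
BIG=-1 if False else 1
best=None
for BIG in(1,-1):
    st=np.array([g[0],g[1],th]); r=minimize(cost,st,method="Nelder-Mead",options=dict(initial_simplex=st+np.array([[0,0,0],[.006,0,0],[0,.006,0],[0,0,.05]]),xatol=1e-5,fatol=1e-5)); 
    if best is None or r.fun<best[0]: best=(r.fun,r.x,BIG)
f,p,BIG=best; print("tray",f,p,np.rad2deg(p[2]),BIG)
o=pred(p); print({n:round((o[n]&O[n]).sum()/(o[n]|O[n]).sum(),3) for n in o})
for n,q in dict(well_500=(0,BIG*.0535),well_200=(0,-BIG*.0535),measure=(.073,0),cutter=(.153,0),stapler=(.233,0)).items():
    print(n,place(np.array([[*q,0]]),p)[0].round(4))
v=cv2.resize(sub,None,fx=5,fy=5)
for n in o:
    cs,_=cv2.findContours(cv2.resize(o[n],(W*5,H*5)),cv2.RETR_EXTERNAL,cv2.CHAIN_APPROX_NONE); cv2.drawContours(v,cs,-1,(255,0,0),1)
cv2.imwrite("pics/tray.png",v[:,:,::-1])
P=dict(stapler=[.5131,.3152,-1.5165],measure=[.4775,-.4113,-1.4303],cutter=pc)
vs=[]
for n,(x,y,w,h) in dict(stapler=(160,195,36,70),measure=(410,215,36,70),cutter=(370,195,36,70)).items():
    v=cv2.resize(c["img"][y:y+h,x:x+w],None,fx=7,fy=7)
    for B in MODELS[n]:
        hu=cv2.convexHull(((proj(c,place(B,P[n]))-[x-.5,y-.5])*7).astype(np.float32)); cv2.polylines(v,[hu.astype(np.int32)],True,(255,0,0),1)
    vs.append(v)
cv2.imwrite("pics/ov.png",np.hstack(vs)[:,:,::-1])
E
python3 m2.py
```

```text
[[   0    0   24   62 1179]
 [   6    8   11   49  309]]
cutter [ 0.519  -0.2976 -1.4898] -85.4 0.803492737065448
tray -0.8924824680339564 [ 0.48127945  0.08392828 -1.46052242] -83.68177057330799 -1
{'yellow': np.float64(0.939), 'blue': np.float64(0.938), 'white': np.float64(0.801)}
well_500 [0.4281 0.078  0.    ]
well_200 [0.5345 0.0898 0.    ]
measure [0.4893 0.0114 0.    ]
cutter [ 0.4981 -0.0681  0.    ]
stapler [ 0.5069 -0.1477  0.    ]
```

View pics/tray.png

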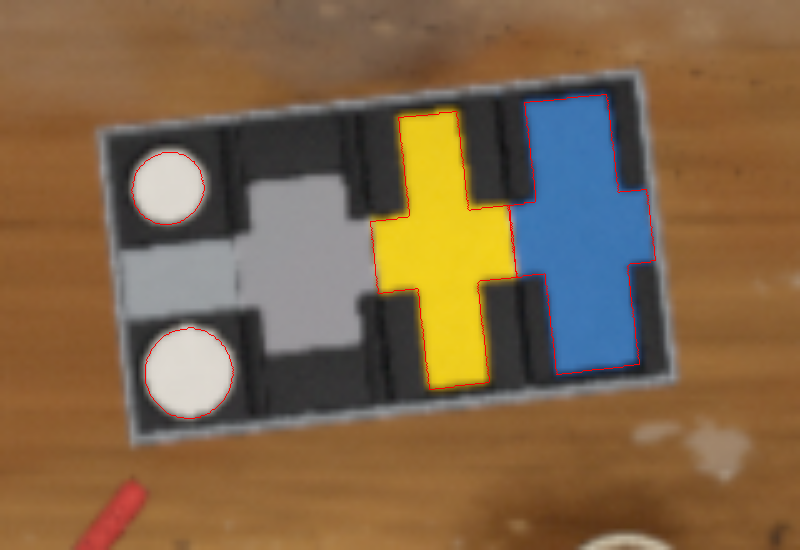

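View pics/ov.png

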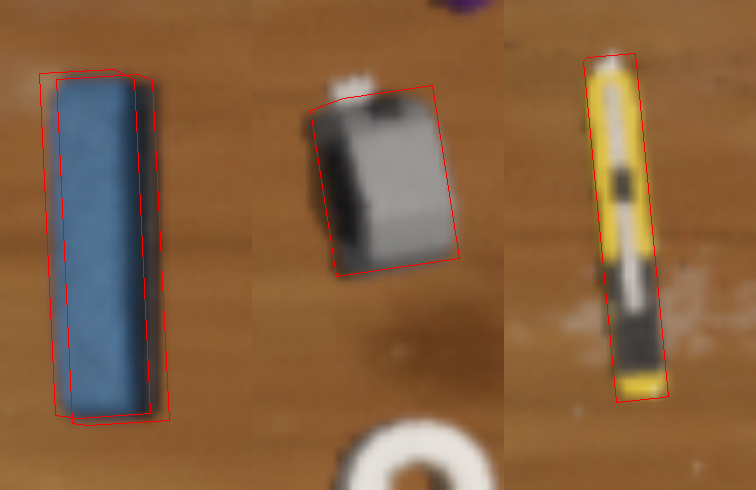

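The tray fit overlays all the floors to within a pixel: blue at (590,235), yellow at (443,250), big well at (189,373), small well at (168,188). On identity:
- **Weights:** (179,279) is clearly the larger, so it is the 500 g; (390,278) is the 200 g. (130,203) is an amber bottle.
- **Measure:** the grey one at (429,240) is meant, not the purple one or the one at far left.

Next, a planning helper.

```bash
cat > plan.py <<'E'
import sys,numpy as np
from scipy.spatial.transform import Rotation as Ro
from station import ctrl
def rt(th):
    x=np.array([0,0,-1.]); y=np.array([np.cos(th),np.sin(th),0]); return np.c_[x,y,np.cross(x,y)]
def plan(p,th,n=None,gain=1.0):
    s=ctrl.state(); q=s["ee_rot"]; R=Ro.from_quat([q[1],q[2],q[3],q[0]]).as_matrix()
    c=[Ro.from_matrix(R.T@rt(th+k)).as_rotvec() for k in(0,np.pi)]; rv=min(c,key=np.linalg.norm)
    dp=np.array(p)-s["eef_pos"]
    if n is None: n=max(1,int(np.ceil(max(np.linalg.norm(dp)/.025,np.abs(rv).max()/.08))))
    print("pos",s["eef_pos"].round(4),"yaw",np.rad2deg(np.arctan2(R[1,1],R[0,1])).round(2),"q6",s["qpos"][5].round(2),"clk",round(s["clock"],2),"open",round(s["opening"],4),"F",s["force"].round(1))
    print("dp",dp.round(4),"rv deg",np.rad2deg(rv).round(2),"n",n)
    out=[]
    for i in range(n):
        Ri=R@Ro.from_rotvec(rv*i/n).as_matrix()
        out.append([round(float(v)+0,2) for v in np.r_[Ri.T@dp/n/.025,rv/n/.08]])
    for k in range(0,n,10): print(str(out[k:k+10]).replace(" ",""))
if __name__=="__main__":
    a=list(map(float,sys.argv[1:4])); plan(a,np.deg2rad(float(sys.argv[4])),int(sys.argv[5]) if len(sys.argv)>5 else None)
E
python3 plan.py .51 .315 .22 -88.3
```

```text
pos [0.167  0.6019 0.2221] yaw 74.49 q6 -0.18 clk 0.25 open 0.0872 F [-0.5  0.5 -0.1]
dp [ 0.343  -0.2869 -0.0021] rv deg [-17.21  -0.02   0.05] n 18
[[0.0,-0.41,0.9,-0.21,-0.0,0.0],[0.0,-0.43,0.9,-0.21,-0.0,0.0],[0.0,-0.44,0.89,-0.21,-0.0,0.0],[0.0,-0.46,0.88,-0.21,-0.0,0.0],[0.0,-0.47,0.88,-0.21,-0.0,0.0],[0.0,-0.48,0.87,-0.21,-0.0,0.0],[0.0,-0.5,0.86,-0.21,-0.0,0.0],[0.0,-0.51,0.85,-0.21,-0.0,0.0],[0.0,-0.53,0.84,-0.21,-0.0,0.0],[0.0,-0.54,0.83,-0.21,-0.0,0.0]]
[[0.0,-0.56,0.82,-0.21,-0.0,0.0],[0.0,-0.57,0.81,-0.21,-0.0,0.0],[0.0,-0.58,0.81,-0.21,-0.0,0.0],[0.0,-0.6,0.8,-0.21,-0.0,0.0],[0.0,-0.61,0.79,-0.21,-0.0,0.0],[0.0,-0.62,0.78,-0.21,-0.0,0.0],[0.0,-0.63,0.76,-0.21,-0.0,0.0],[0.0,-0.65,0.75,-0.21,-0.0,0.0]]
```

```bash
python3 -m pendant '[[0,-0.4,0.9,-0.2,0,0],[0,-0.4,0.9,-0.2,0,0],[0,-0.4,0.9,-0.2,0,0],[0,-0.5,0.9,-0.2,0,0],[0,-0.5,0.9,-0.2,0,0],[0,-0.5,0.9,-0.2,0,0],[0,-0.5,0.9,-0.2,0,0],[0,-0.5,0.9,-0.2,0,0],[0,-0.5,0.8,-0.2,0,0],[0,-0.5,0.8,-0.2,0,0]]' 0 30; python3 plan.py .51 .315 .22 -88.3
```

```text
clock: 1.08
eef_pos: [0.3632, 0.4406, 0.2204]
ee_rot: [0.705, 0.033, 0.707, -0.033]
force: [0.5, -0.3, -0.2]
opening: 0.0872
pos [0.3632 0.4406 0.2204] yaw 84.68 q6 -0.79 clk 1.08 open 0.0872 F [ 0.5 -0.3 -0.2]
dp [ 0.1468 -0.1256 -0.0004] rv deg [-7.02 -0.16 -0.  ] n 8
[[-0.0,-0.56,0.79,-0.19,-0.0,-0.0],[0.0,-0.57,0.78,-0.19,-0.0,-0.0],[0.0,-0.58,0.77,-0.19,-0.0,-0.0],[0.0,-0.59,0.76,-0.19,-0.0,-0.0],[0.0,-0.6,0.75,-0.19,-0.0,-0.0],[0.0,-0.62,0.74,-0.19,-0.0,-0.0],[0.0,-0.63,0.73,-0.19,-0.0,-0.0],[0.0,-0.64,0.73,-0.19,-0.0,-0.0]]
```

```bash
python3 -m pendant '[[0,-0.6,0.8,-0.2,0,0],[0,-0.6,0.8,-0.2,0,0],[0,-0.6,0.8,-0.2,0,0],[0,-0.6,0.8,-0.2,0,0],[0,-0.6,0.7,-0.2,0,0],[0,-0.6,0.7,-0.2,0,0],[0,-0.6,0.7,-0.2,0,0],[0,-0.7,0.7,-0.2,0,0],[0,0,0,0,0,0]]'; python3 plan.py .51 .315 .22 -88.3
python3 - <<'E'
from h import *
c=cap("wrist"); cv2.imwrite("pics/w1.png",c["img"][:,:,::-1]); R,t=RT(c); print(-R.T@t, R.T[:,2])
s=ctrl.state(); print(proj(c,[s["eef_pos"],s["eef_pos"]*[1,1,.1]]))
E
```

```text
clock: 1.83
eef_pos: [0.5195, 0.3025, 0.2195]
ee_rot: [0.707, -0.014, 0.707, 0.013]
force: [1.0, 0.2, -0.0]
opening: 0.0873
pos [0.5195 0.3025 0.2195] yaw 92.19 q6 -1.27 clk 1.83 open 0.0873 F [ 1.   0.2 -0. ]
dp [-0.0095  0.0125  0.0005] rv deg [ 0.49 -0.02  0.04] n 1
[[-0.02,0.51,-0.36,0.11,-0.0,0.01]]
[0.4528534  0.30110832 0.38059337] [ 0.24433677  0.00991163 -0.96963978]
[[325.03956439 287.23951767]
 [324.75509277 207.87903111]]
```

View pics/w1.png

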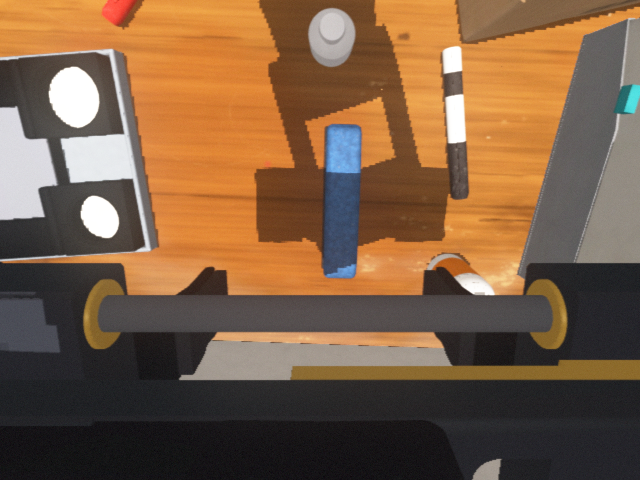

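The wrist view shows the stapler fully: blue arm from (343,125) to (340,277), edges roughly x 325–361 at its near end and 323–356 at its far end. The 500 g weight is at (332,35).

```bash
cat > seg.py <<'E'
from h import *
def sw(c,z,box,lo,hi,close=0):
    hsv=cv2.cvtColor(c["img"],cv2.COLOR_RGB2HSV); m=cv2.inRange(hsv,np.array(lo),np.array(hi)); x,y,w,h=box
    k=np.zeros_like(m); k[y:y+h,x:x+w]=m[y:y+h,x:x+w]
    if close: k=cv2.morphologyEx(k,cv2.MORPH_CLOSE,np.ones((close,close)))
    n,l,st,_=cv2.connectedComponentsWithStats(k); i=1+np.argmax(st[1:,4]); cs,_=cv2.findContours((l==i).astype(np.uint8),0,1)
    pts=max(cs,key=cv2.contourArea)[:,0]; P=np.array([back(c,p,z)[:2] for p in pts],np.float32)
    r=cv2.minAreaRect((P*1000).astype(np.float32)); return np.array(r[0])/1000,np.array(r[1])/1000,r[2],st[i]
E
python3 - <<'E'
from seg import *
c=cap("wrist")
print(sw(c,.054,(300,110,90,180),(95,80,20),(125,255,255)))
a,b=back(c,(343,126),.054),back(c,(340,277),.054); print(a,b,(a+b)/2,np.rad2deg(np.arctan2(*(b-a)[1::-1])))
# 500 g weight knob top z=.058 at (333,28)
print(back(c,(333,28),.058))
E
```

```text
(array([0.50805939, 0.31761786]), array([0.13080251, 0.02860334]), 0.8454790711402893, array([ 323,  127,   36,  153, 4985], dtype=int32))
[0.44176822 0.3172134  0.054     ] [0.57126299 0.3208056  0.054     ] [0.50651561 0.3190095  0.054     ] 1.5889846658828017
[0.37093099 0.30603497 0.058     ]
```

```bash
python3 -m pendant '[[0.4,0.57,-0.44,0.3,0,0],[0.9,0,0,0.3,0,0],[1,0,0,0,0,0],[1,0,0,0,0,0],[1,0,0,0,0,0],[1,0,0,0,0,0],[1,0,0,0,0,0]]'; python3 plan.py .509 .317 .020 -89
```

```text
clock: 2.52
eef_pos: [0.5018, 0.3286, 0.0642]
ee_rot: [0.71, 0.006, 0.704, 0.001]
force: [1.2, 0.2, -0.3]
opening: 0.0873
pos [0.5018 0.3286 0.0642] yaw 89.63 q6 -1.18 clk 2.52 open 0.0873 F [ 1.2  0.2 -0.3]
dp [ 0.0072 -0.0116 -0.0442] rv deg [-1.37  0.46 -0.55] n 2
[[0.88,-0.24,0.14,-0.15,0.05,-0.06],[0.88,-0.24,0.14,-0.15,0.05,-0.06]]
```

```bash
python3 -m pendant '[[0,-0.2,0.15,-0.15,0.05,-0.06],[0,-0.2,0.1,-0.15,0.05,-0.06],[0,0,0,0,0,0]]'; python3 plan.py .509 .317 .020 -89
```

```text
clock: 2.77
eef_pos: [0.5014, 0.3189, 0.0596]
ee_rot: [0.702, -0.01, 0.712, 0.007]
force: [0.5, -0.3, 1.5]
opening: 0.0867
pos [0.5014 0.3189 0.0596] yaw 91.4 q6 -1.22 clk 2.77 open 0.0867 F [ 0.5 -0.3  1.5]
dp [ 0.0076 -0.0019 -0.0396] rv deg [ 0.4  -0.77  0.29] n 2
[[0.79,-0.04,0.16,0.04,-0.08,0.03],[0.79,-0.04,0.16,0.04,-0.08,0.03]]
```

```bash
python3 -m pendant '[[0.4,-0.05,0.15,0.03,-0.05,0.03],[0.5,0,0.15,0.03,-0.03,0],[0.4,0,0,0,0,0],[0.2,0,0,0,0,0],[0,0,0,0,0,0]]'; python3 plan.py .509 .317 .020 -89
```

```text
clock: 3.18
eef_pos: [0.5136, 0.3193, 0.0243]
ee_rot: [0.709, -0.006, 0.706, 0.007]
force: [0.2, -0.6, -0.2]
opening: 0.0873
pos [0.5136 0.3193 0.0243] yaw 91.07 q6 -1.22 clk 3.18 open 0.0873 F [ 0.2 -0.6 -0.2]
dp [-0.0046 -0.0023 -0.0043] rv deg [ 0.07  0.24 -0.1 ] n 1
[[0.17,-0.09,-0.19,0.01,0.05,-0.02]]
```

```bash
python3 -m pendant '[[0.15,-0.1,-0.2,0,0.03,0],[0,0,0,0,0,0]]'; python3 -m pendant '[[0,0,0,0,0,0],[0,0,0,0,0,0],[0,0,0,0,0,0],[0,0,0,0,0,0],[0,0,0,0,0,0],[0,0,0,0,0,0]]' 1 30; python3 plan.py .509 .317 .020 -89
```

```text
clock: 3.35
eef_pos: [0.5082, 0.3164, 0.0198]
ee_rot: [0.707, -0.006, 0.707, 0.007]
force: [-0.2, -0.8, -0.5]
opening: 0.087
clock: 3.85
eef_pos: [0.5083, 0.3166, 0.0208]
ee_rot: [0.708, -0.006, 0.706, 0.007]
force: [0.1, -0.7, 0.8]
opening: 0.0549
pos [0.5083 0.3166 0.0208] yaw 91.06 q6 -1.22 clk 3.85 open 0.0549 F [ 0.1 -0.7  0.8]
dp [ 0.0007  0.0004 -0.0008] rv deg [ 0.06  0.13 -0.12] n 1
[[0.03,0.01,0.03,0.01,0.03,-0.03]]
```

```bash
python3 -m pendant '[[0,0,0,0,0,0],[0,0,0,0,0,0],[0,0,0,0,0,0],[0,0,0,0,0,0],[0,0,0,0,0,0],[0,0,0,0,0,0],[0,0,0,0,0,0],[0,0,0,0,0,0]]'; python3 plan.py .509 .317 .20 -89
```

```text
clock: 4.52
eef_pos: [0.5086, 0.3168, 0.0212]
ee_rot: [0.708, -0.006, 0.706, 0.007]
force: [-0.4, -0.1, 0.8]
opening: 0.0296
pos [0.5086 0.3168 0.0212] yaw 91.05 q6 -1.22 clk 4.52 open 0.0296 F [-0.4 -0.1  0.8]
dp [0.0004 0.0002 0.1788] rv deg [ 0.05  0.17 -0.14] n 8
[[-0.89,0.0,0.0,0.0,0.0,-0.0],[-0.89,0.0,0.0,0.0,0.0,-0.0],[-0.89,0.0,0.0,0.0,0.0,-0.0],[-0.89,0.0,0.0,0.0,0.0,-0.0],[-0.89,0.0,0.0,0.0,0.0,-0.0],[-0.89,0.0,0.0,0.0,0.0,-0.0],[-0.89,0.0,0.0,0.0,0.0,-0.0],[-0.89,0.0,0.0,0.0,0.0,-0.0]]
```

```bash
python3 -m pendant '[[-0.3,0,0,0,0,0],[-0.6,0,0,0,0,0],[-0.8,0,0,0,0,0],[-0.9,0,0,0,0,0],[-0.9,0,0,0,0,0],[-0.8,0,0,0,0,0],[-0.4,0,0,0,0,0]]'; python3 plan.py .5069 -.1477 .15 -83.7
```

```text
clock: 5.1
eef_pos: [0.5028, 0.3143, 0.139]
ee_rot: [0.702, -0.008, 0.712, 0.005]
force: [0.0, -0.1, -2.2]
opening: 0.0294
pos [0.5028 0.3143 0.139 ] yaw 91.07 q6 -1.22 clk 5.1 open 0.0294 F [ 0.  -0.1 -2.2]
dp [ 0.0041 -0.462   0.011 ] rv deg [-5.23 -0.78  0.17] n 19
[[-0.02,-0.97,-0.01,-0.06,-0.01,0.0],[-0.02,-0.97,-0.01,-0.06,-0.01,0.0],[-0.02,-0.97,-0.02,-0.06,-0.01,0.0],[-0.02,-0.97,-0.02,-0.06,-0.01,0.0],[-0.02,-0.97,-0.03,-0.06,-0.01,0.0],[-0.02,-0.97,-0.03,-0.06,-0.01,0.0],[-0.02,-0.97,-0.04,-0.06,-0.01,0.0],[-0.02,-0.97,-0.04,-0.06,-0.01,0.0],[-0.02,-0.97,-0.05,-0.06,-0.01,0.0],[-0.02,-0.97,-0.05,-0.06,-0.01,0.0]]
[[-0.02,-0.97,-0.06,-0.06,-0.01,0.0],[-0.02,-0.97,-0.06,-0.06,-0.01,0.0],[-0.02,-0.97,-0.07,-0.06,-0.01,0.0],[-0.02,-0.97,-0.07,-0.06,-0.01,0.0],[-0.02,-0.97,-0.07,-0.06,-0.01,0.0],[-0.02,-0.97,-0.08,-0.06,-0.01,0.0],[-0.02,-0.97,-0.08,-0.06,-0.01,0.0],[-0.02,-0.97,-0.09,-0.06,-0.01,0.0],[-0.02,-0.97,-0.09,-0.06,-0.01,0.0]]
```

```bash
python3 -m pendant '[[-0.1,-0.5,0,0,0,0],[-0.05,-0.9,0,-0.06,-0.01,0],[0,-0.97,-0.02,-0.06,-0.01,0],[0,-0.97,-0.02,-0.06,-0.01,0],[0,-0.97,-0.03,-0.06,-0.01,0],[0,-0.97,-0.03,-0.06,-0.01,0],[0,-0.97,-0.04,-0.06,-0.01,0],[0,-0.97,-0.04,-0.06,-0.01,0],[0,-0.97,-0.05,-0.06,-0.01,0],[0,-0.97,-0.05,-0.06,-0.01,0]]';  python3 -m pendant '[[0,-0.97,-0.06,-0.06,0,0],[0,-0.97,-0.06,-0.06,0,0],[0,-0.97,-0.06,-0.06,0,0],[0,-0.97,-0.06,-0.06,0,0],[0,-0.97,-0.06,-0.06,0,0],[0,-0.9,-0.06,-0.06,0,0],[0,-0.6,-0.06,-0.06,0,0],[0,0,0,0,0,0]]'; python3 plan.py .5069 -.1477 .15 -83.7
```

```text
clock: 5.93
eef_pos: [0.4981, 0.0738, 0.14]
ee_rot: [0.701, -0.027, 0.712, 0.025]
force: [-0.1, -0.8, -2.1]
opening: 0.0295
clock: 6.6
eef_pos: [0.4905, -0.1021, 0.1337]
ee_rot: [0.695, -0.037, 0.717, 0.036]
force: [-0.1, -0.3, -1.3]
opening: 0.0298
pos [ 0.4905 -0.1021  0.1337] yaw 95.94 q6 -2.08 clk 6.6 open 0.0298 F [-0.1 -0.3 -1.3]
dp [ 0.0164 -0.0456  0.0163] rv deg [-0.36 -1.84  0.01] n 3
[[-0.22,-0.63,0.15,-0.03,-0.13,0.0],[-0.22,-0.63,0.15,-0.03,-0.13,0.0],[-0.22,-0.63,0.15,-0.03,-0.13,0.0]]
```

```bash
python3 -m pendant '[[-0.1,-0.6,0.2,0,-0.13,0],[0,-0.6,0.2,0,-0.13,0],[0,-0.6,0.15,0,-0.13,0],[0,0,0,0,0,0],[0,0,0,0,0,0]]'; python3 plan.py .5069 -.1477 .08 -83.7
```

```text
clock: 7.02
eef_pos: [0.5022, -0.1457, 0.1317]
ee_rot: [0.702, -0.033, 0.71, 0.038]
force: [-0.1, -0.1, -2.2]
opening: 0.0297
pos [ 0.5022 -0.1457  0.1317] yaw 95.7 q6 -2.17 clk 7.02 open 0.0297 F [-0.1 -0.1 -2.2]
dp [ 0.0047 -0.002  -0.0517] rv deg [-0.6  -0.64 -0.44] n 3
[[0.69,-0.04,0.07,-0.04,-0.05,-0.03],[0.69,-0.04,0.06,-0.04,-0.05,-0.03],[0.69,-0.04,0.06,-0.04,-0.05,-0.03]]
```

```bash
python3 -m pendant '[[0.7,-0.05,0.1,-0.05,-0.08,-0.05],[0.7,-0.05,0.1,-0.05,-0.05,-0.03],[0.6,0,0.05,-0.05,-0.05,0],[0,0,0,0,0,0]]'; python3 plan.py .5069 -.1477 .06 -83.7
```

```text
clock: 7.35
eef_pos: [0.5056, -0.1431, 0.08]
ee_rot: [0.706, -0.039, 0.706, 0.041]
force: [-0.5, 0.2, -2.7]
opening: 0.0296
pos [ 0.5056 -0.1431  0.08  ] yaw 96.49 q6 -2.18 clk 7.35 open 0.0296 F [-0.5  0.2 -2.7]
dp [ 0.0013 -0.0046 -0.02  ] rv deg [ 0.19  0.02 -0.23] n 1
[[0.8,-0.19,0.03,0.04,0.0,-0.05]]
```

```bash
python3 - <<'E'
from h import *
for n in("scene","wrist"):
    c=cap(n); i=c["img"]; i=cv2.resize(i[170:330,220:420],None,fx=4,fy=3.7) if n=="scene" else i
    cv2.imwrite(f"pics/{n}2.png",i[:,:,::-1])
E
```

```text
(no output)
```

View pics/scene2.png

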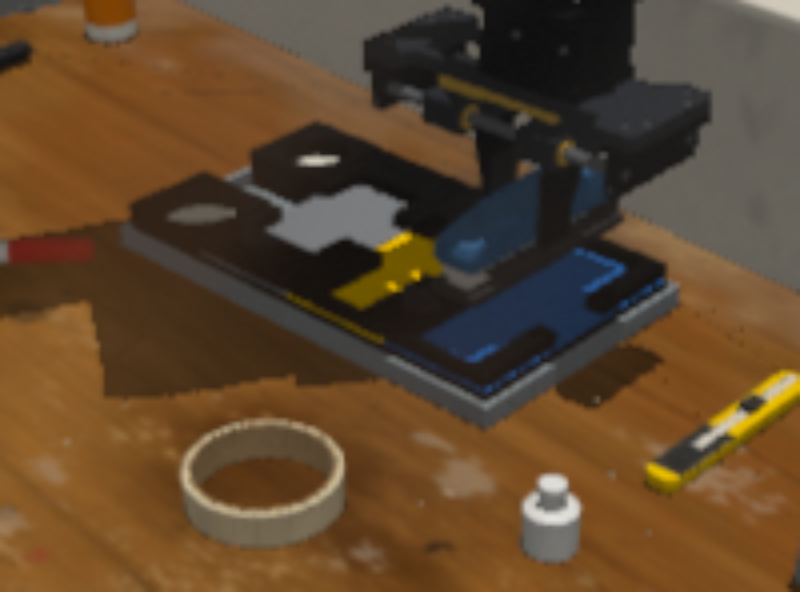

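View pics/wrist2.png

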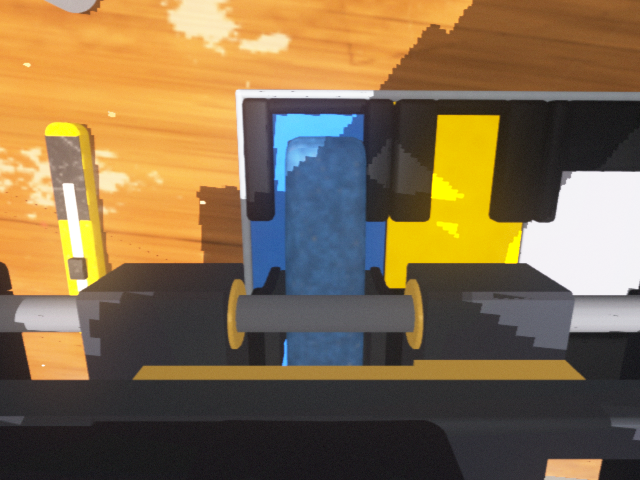

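The wrist view shows the held stapler over the blue cut-out: stapler x 286–366, end at row 137; cut-out x 272–365, end at row 113. Next I'll lower it slowly with a small shift in −y.

```bash
python3 -m pendant '[[0.3,-0.15,0,0,0,-0.03],[0.4,-0.1,0,0,0,0],[0.2,0,0,0,0,0],[0,0,0,0,0,0]]'; python3 plan.py .5069 -.1477 .0435 -83.7
python3 - <<'E'
from h import *
c=cap("wrist"); s=ctrl.state(); cv2.imwrite("pics/w3.png",c["img"][:,:,::-1])
print(back(c,(326,137),s["eef_pos"][2]+.03))
E
```

```text
clock: 7.78
eef_pos: [0.5094, -0.1502, 0.0603]
ee_rot: [0.709, -0.042, 0.703, 0.04]
force: [-0.1, -0.7, -3.3]
opening: 0.0292
pos [ 0.5094 -0.1502  0.0603] yaw 96.59 q6 -2.19 clk 7.78 open 0.0292 F [-0.1 -0.7 -3.3]
dp [-0.0025  0.0025 -0.0168] rv deg [0.3  0.41 0.21] n 1
[[0.67,0.11,-0.09,0.06,0.09,0.05]]
[ 0.44294667 -0.15610796  0.09056307]
```

View pics/w3.png

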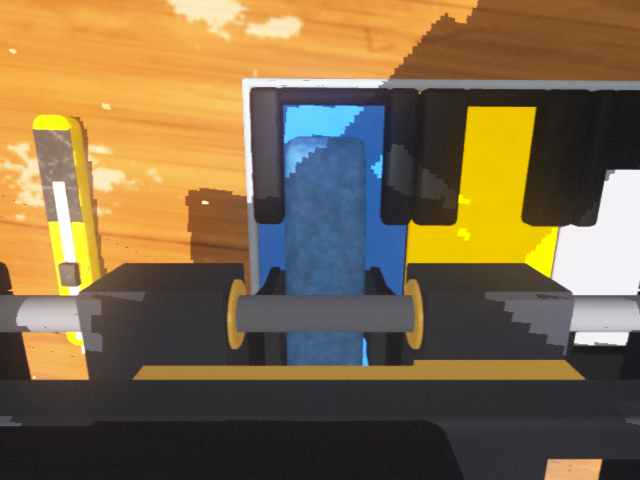

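```bash
python3 -m pendant '[[0.1,0.11,-0.09,0.06,0.09,0.05],[0.25,0,0,0,0,0],[0.2,0,0,0,0,0],[0.1,0,0,0,0,0],[0,0,0,0,0,0]]'; python3 plan.py .5069 -.1477 .0435 -83.7
```

```text
clock: 8.25
eef_pos: [0.5073, -0.148, 0.0434]
ee_rot: [0.706, -0.039, 0.706, 0.038]
force: [0.2, 0.2, -1.3]
opening: 0.0296
pos [ 0.5073 -0.148   0.0434] yaw 96.26 q6 -2.18 clk 8.25 open 0.0296 F [ 0.2  0.2 -1.3]
dp [-0.0004  0.0003  0.0001] rv deg [-0.04  0.05  0.03] n 1
[[-0.0,0.01,-0.01,-0.01,0.01,0.01]]
```

```bash
python3 -m pendant '[[0.04,0,0,0,0,0],[0.02,0,0,0,0,0],[0,0,0,0,0,0]]'; python3 -m pendant '[[0,0,0,0,0,0],[0,0,0,0,0,0],[0,0,0,0,0,0],[0,0,0,0,0,0],[0,0,0,0,0,0]]' 0.35; python3 plan.py .5069 -.1477 .15 -83.7
```

```text
clock: 8.5
eef_pos: [0.5074, -0.1481, 0.0435]
ee_rot: [0.707, -0.039, 0.706, 0.038]
force: [0.6, 0.2, -1.5]
opening: 0.0295
clock: 8.92
eef_pos: [0.509, -0.1489, 0.0443]
ee_rot: [0.708, -0.04, 0.704, 0.038]
force: [0.6, 0.5, 0.3]
opening: 0.0532
pos [ 0.509  -0.1489  0.0443] yaw 96.26 q6 -2.18 clk 8.92 open 0.0532 F [0.6 0.5 0.3]
dp [-0.0021  0.0012  0.1057] rv deg [-0.04  0.27  0.18] n 5
[[-0.85,0.01,-0.01,-0.0,0.01,0.01],[-0.85,0.01,-0.01,-0.0,0.01,0.01],[-0.85,0.01,-0.01,-0.0,0.01,0.01],[-0.85,0.01,-0.01,-0.0,0.01,0.01],[-0.85,0.01,-0.01,-0.0,0.01,0.01]]
```

Released; next I lift clear and head for the cutter.

```bash
python3 -m pendant '[[-0.3,0,0,0,0,0],[-0.8,0,0,0,0,0],[-0.9,0,0,0,0,0],[-0.9,0,0,0,0,0],[-0.9,0,0,0,0,0],[-0.7,0,0,0,0,0],[0,0,0,0,0,0]]' 0;  python3 plan.py .54 -.297 .20 -85.5
python3 - <<'E'
from h import *
c=cap("wrist"); cv2.imwrite("pics/w4.png",c["img"][:,:,::-1])
E
```

```text
clock: 9.5
eef_pos: [0.5075, -0.1483, 0.1626]
ee_rot: [0.707, -0.039, 0.705, 0.038]
force: [1.1, -0.2, -1.2]
opening: 0.0858
pos [ 0.5075 -0.1483  0.1626] yaw 96.25 q6 -2.18 clk 9.5 open 0.0858 F [ 1.1 -0.2 -1.2]
dp [ 0.0325 -0.1487  0.0374] rv deg [1.75 0.09 0.05] n 7
[[-0.21,-0.87,0.09,0.05,0.0,0.0],[-0.21,-0.86,0.1,0.05,0.0,0.0],[-0.21,-0.86,0.1,0.05,0.0,0.0],[-0.21,-0.86,0.1,0.05,0.0,0.0],[-0.21,-0.86,0.11,0.05,0.0,0.0],[-0.21,-0.86,0.11,0.05,0.0,0.0],[-0.21,-0.86,0.11,0.05,0.0,0.0]]
```

View pics/w4.png

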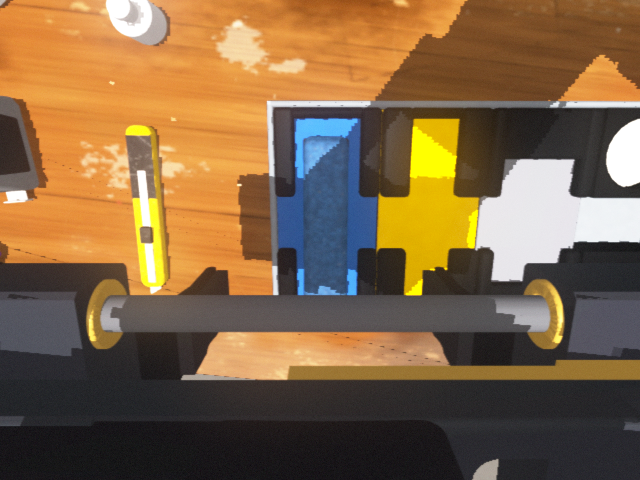

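The stapler sits inside the blue cut-out with blue visible all round (x 296–358, rows 118–297). The cutter is in full view from (140,126) to (153,290). Next I'll measure it.

```bash
python3 - <<'E'
from h import *
c=cap("wrist"); 
for a,b in [((140,126),(153,286))]:
    a,b=back(c,a,.011),back(c,b,.011); print(a,b,(a+b)/2,np.linalg.norm(a-b),np.rad2deg(np.arctan2(*(b-a)[1::-1])))
E
python3 -m pendant '[[-0.1,-0.87,0.1,0.05,0,0],[-0.1,-0.87,0.1,0.05,0,0],[-0.1,-0.87,0.1,0.05,0,0],[-0.1,-0.87,0.1,0.05,0,0],[-0.1,-0.87,0.1,0.05,0,0],[-0.1,-0.7,0.1,0.05,0,0],[0,-0.3,0,0,0,0],[0,0,0,0,0,0]]'
python3 plan.py .515 -.297 .10 -85.5
python3 - <<'E'
from h import *
c=cap("wrist"); cv2.imwrite("pics/w5.png",c["img"][:,:,::-1])
E
```

```text
[ 0.44827554 -0.29623794  0.011     ] [ 0.5796559  -0.28621075  0.011     ] [ 0.51396572 -0.29122435  0.011     ] 0.13176244753380603 4.364455313043803
clock: 10.27
eef_pos: [0.5271, -0.2784, 0.1614]
ee_rot: [0.698, -0.024, 0.715, 0.037]
force: [0.0, -0.2, -0.2]
opening: 0.0868
pos [ 0.5271 -0.2784  0.1614] yaw 94.94 q6 -2.33 clk 10.27 open 0.0868 F [ 0.  -0.2 -0.2]
dp [-0.0121 -0.0186 -0.0614] rv deg [ 0.45 -1.29 -1.07] n 3
[[0.82,-0.25,-0.16,0.03,-0.09,-0.08],[0.82,-0.24,-0.17,0.03,-0.09,-0.08],[0.82,-0.24,-0.18,0.03,-0.09,-0.08]]
```

View pics/w5.png

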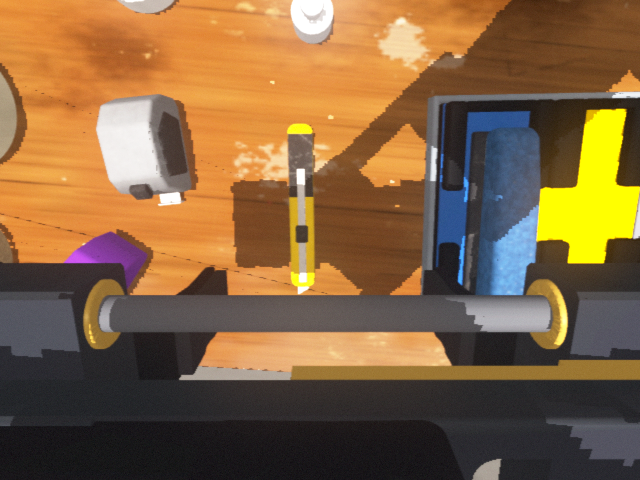

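```bash
python3 - <<'E'
from h import *
c=cap("wrist"); 
for a,b in [((300,125),(303,287))]:
    a,b=back(c,a,.011),back(c,b,.011); print(a,b,(a+b)/2,np.linalg.norm(a-b),np.rad2deg(np.arctan2(*(b-a)[1::-1])))
s=ctrl.state();print(proj(c,[s["eef_pos"]*[1,1,.07]]))
print("200 knob",back(c,(314,8),.044)," measure top face corners",[back(c,p,.062)[:2].round(4) for p in((103,102),(150,96),(117,190),(170,184))])
E
python3 -m pendant '[[0.5,-0.15,-0.1,0,-0.09,-0.08],[0.7,-0.15,-0.1,0,-0.09,-0.08],[0.7,-0.15,-0.1,0,-0.05,-0.08],[0.4,-0.1,0,0,0,0],[0,0,0,0,0,0]]'
python3 plan.py .514 -.292 .002 -85.5
```

```text
[ 0.44970946 -0.29884898  0.011     ] [ 0.58199001 -0.28681799  0.011     ] [ 0.51584973 -0.29283348  0.011     ] 0.13282653014216703 5.196784078360453
[[320.72419664 224.42505025]]
200 knob [ 0.37718054 -0.29355585  0.044     ]  measure top face corners [array([ 0.4489, -0.4218]), array([ 0.4427, -0.3924]), array([ 0.5042, -0.4149]), array([ 0.4973, -0.38  ])]
clock: 10.78
eef_pos: [0.5176, -0.2826, 0.1013]
ee_rot: [0.704, -0.031, 0.709, 0.035]
force: [-1.0, 0.5, 0.7]
opening: 0.087
pos [ 0.5176 -0.2826  0.1013] yaw 95.31 q6 -2.35 clk 10.78 open 0.087 F [-1.   0.5  0.7]
dp [-0.0036 -0.0094 -0.0993] rv deg [ 0.81 -0.41 -0.34] n 4
[[0.99,-0.1,-0.04,0.04,-0.02,-0.02],[0.99,-0.09,-0.04,0.04,-0.02,-0.02],[0.99,-0.09,-0.04,0.04,-0.02,-0.02],[0.99,-0.09,-0.04,0.04,-0.02,-0.02]]
```

```bash
python3 -m pendant '[[0.5,-0.15,0,0.04,0,0],[0.8,-0.15,0,0.04,-0.02,-0.03],[0.8,-0.1,0,0.04,-0.02,-0.03],[0.6,0,0,0,0,0],[0.3,0,0,0,0,0],[0,0,0,0,0,0]]'
python3 plan.py .518 -.293 .003 -85
```

```text
clock: 11.28
eef_pos: [0.521, -0.2912, 0.0239]
ee_rot: [0.706, -0.031, 0.706, 0.03]
force: [0.2, 0.8, 0.0]
opening: 0.0873
pos [ 0.521  -0.2912  0.0239] yaw 94.92 q6 -2.35 clk 11.28 open 0.0873 F [0.2 0.8 0. ]
dp [-0.003  -0.0018 -0.0209] rv deg [-0.08 -0.01  0.08] n 1
[[0.84,-0.06,-0.13,-0.02,-0.0,0.02]]
```

```bash
python3 -m pendant '[[0.3,-0.06,-0.1,0,0,0.02],[0.3,0,0,0,0,0],[0.15,0,0,0,0,0],[0.05,0,0,0,0,0],[0,0,0,0,0,0]]' 0.5
python3 plan.py .518 -.293 .003 -85
```

```text
clock: 11.7
eef_pos: [0.5202, -0.2938, 0.0041]
ee_rot: [0.707, -0.031, 0.705, 0.03]
force: [0.7, 0.2, 0.9]
opening: 0.0615
pos [ 0.5202 -0.2938  0.0041] yaw 94.96 q6 -2.36 clk 11.7 open 0.0615 F [0.7 0.2 0.9]
dp [-0.0022  0.0008 -0.0011] rv deg [-0.04  0.15  0.13] n 1
[[0.04,0.04,-0.08,-0.01,0.03,0.03]]
```

```bash
python3 -m pendant '[[0.04,0,-0.08,0,0.02,0.02],[0,0,0,0,0,0],[0,0,0,0,0,0],[0,0,0,0,0,0],[0,0,0,0,0,0],[0,0,0,0,0,0],[0,0,0,0,0,0],[0,0,0,0,0,0],[0,0,0,0,0,0],[0,0,0,0,0,0]]' 1 20; python3 -m pendant '[[0,0,0,0,0,0],[0,0,0,0,0,0],[0,0,0,0,0,0]]'
python3 plan.py .518 -.293 .12 -85 6
python3 - <<'E'
from h import *
c=cap("wrist"); cv2.imwrite("pics/w6.png",c["img"][:,:,::-1])
E
```

```text
clock: 12.53
eef_pos: [0.519, -0.2948, 0.0049]
ee_rot: [0.708, -0.032, 0.705, 0.03]
force: [-0.3, -0.2, 0.7]
opening: 0.0199
clock: 12.78
eef_pos: [0.519, -0.2948, 0.0049]
ee_rot: [0.708, -0.032, 0.705, 0.03]
force: [0.0, -1.0, 0.8]
opening: 0.0198
pos [ 0.519  -0.2948  0.0049] yaw 94.96 q6 -2.36 clk 12.78 open 0.0198 F [ 0.  -1.   0.8]
dp [-0.001   0.0018  0.1151] rv deg [-0.04  0.19  0.18] n 6
[[-0.77,0.01,-0.0,-0.0,0.01,0.01],[-0.77,0.01,-0.0,-0.0,0.01,0.01],[-0.77,0.01,-0.0,-0.0,0.01,0.01],[-0.77,0.01,-0.0,-0.0,0.01,0.01],[-0.77,0.01,-0.0,-0.0,0.01,0.01],[-0.77,0.01,-0.01,-0.0,0.01,0.01]]
```

View pics/w6.png

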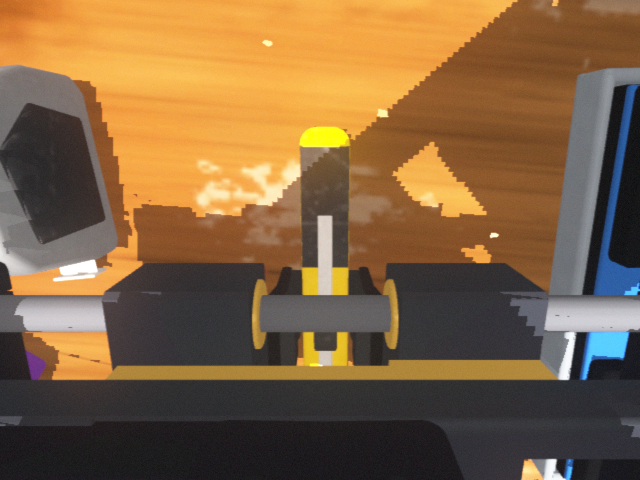

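The cutter is centred between the pads, with its near end at (325,127). I'll lift it and work out the offset.

```bash
python3 - <<'E'
from h import *
c=cap("wrist"); print(back(c,(325,127),.008))
E
python3 -m pendant '[[-0.3,0,0,0,0,0],[-0.6,0,0,0,0,0],[-0.8,0,0,0,0,0],[-0.9,0,0,0,0,0],[-0.9,0,0,0,0,0],[-0.8,0,0,0,0,0],[-0.3,0,0,0,0,0],[0,0,0,0,0,0]]'
python3 plan.py .4981 -.0681 .13 -83.7
```

```text
[ 0.44895818 -0.29950214  0.008     ]
clock: 13.55
eef_pos: [0.5171, -0.2932, 0.1254]
ee_rot: [0.706, -0.03, 0.707, 0.031]
force: [1.2, 1.4, -0.2]
opening: 0.0194
pos [ 0.5171 -0.2932  0.1254] yaw 94.96 q6 -2.36 clk 13.55 open 0.0194 F [ 1.2  1.4 -0.2]
dp [-0.019   0.2251  0.0046] rv deg [-1.34 -0.01 -0.04] n 10
[[-0.02,0.9,0.0,-0.03,-0.0,-0.0],[-0.02,0.9,0.0,-0.03,-0.0,-0.0],[-0.02,0.9,0.01,-0.03,-0.0,-0.0],[-0.02,0.9,0.01,-0.03,-0.0,-0.0],[-0.02,0.9,0.01,-0.03,-0.0,-0.0],[-0.02,0.9,0.01,-0.03,-0.0,-0.0],[-0.02,0.9,0.01,-0.03,-0.0,-0.0],[-0.02,0.9,0.02,-0.03,-0.0,-0.0],[-0.02,0.9,0.02,-0.03,-0.0,-0.0],[-0.02,0.9,0.02,-0.03,-0.0,-0.0]]
```

```bash
python3 -m pendant '[[0,0.5,0,0,0,0],[0,0.9,0,-0.03,0,0],[0,0.9,0.01,-0.03,0,0],[0,0.9,0.01,-0.03,0,0],[0,0.9,0.01,-0.03,0,0],[0,0.9,0.01,-0.03,0,0],[0,0.9,0.01,-0.03,0,0],[0,0.8,0.02,-0.03,0,0],[0,0.5,0.02,0,0,0],[0,0,0,0,0,0]]'
python3 plan.py .497 -.0681 .07 -83.7
```

```text
clock: 14.38
eef_pos: [0.4907, -0.0963, 0.1149]
ee_rot: [0.699, -0.03, 0.714, 0.04]
force: [-0.7, 0.0, -0.7]
opening: 0.0195
pos [ 0.4907 -0.0963  0.1149] yaw 95.71 q6 -2.09 clk 14.38 open 0.0195 F [-0.7  0.  -0.7]
dp [ 0.0063  0.0282 -0.0449] rv deg [-0.58 -1.15 -0.89] n 3
[[0.6,0.36,0.13,-0.04,-0.08,-0.07],[0.6,0.36,0.13,-0.04,-0.08,-0.07],[0.6,0.36,0.13,-0.04,-0.08,-0.07]]
```

```bash
python3 -m pendant '[[0,0.3,0.1,-0.04,-0.08,-0.07],[0,0.35,0.1,-0.04,-0.08,-0.07],[0,0.3,0.05,-0.04,-0.04,-0.05],[0.2,0,0,0,0,0],[0.4,0,0,0,0,0],[0.3,0,0,0,0,0],[0,0,0,0,0,0]]'
python3 plan.py .497 -.0681 .07 -83.7
python3 - <<'E'
from h import *
c=cap("wrist"); cv2.imwrite("pics/w7.png",c["img"][:,:,::-1])
E
```

```text
clock: 14.97
eef_pos: [0.4938, -0.0694, 0.0889]
ee_rot: [0.704, -0.039, 0.708, 0.039]
force: [-0.8, 0.1, -0.9]
opening: 0.0198
pos [ 0.4938 -0.0694  0.0889] yaw 96.36 q6 -2.04 clk 14.97 open 0.0198 F [-0.8  0.1 -0.9]
dp [ 0.0032  0.0013 -0.0189] rv deg [ 0.06 -0.28  0.02] n 1
[[0.76,0.04,0.14,0.01,-0.06,0.0]]
```

View pics/w7.png

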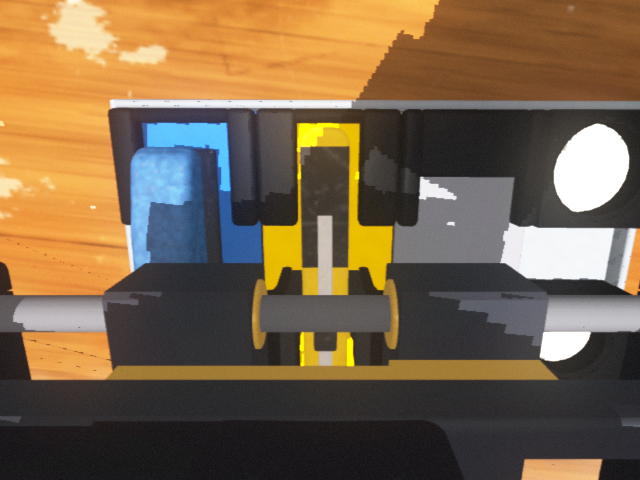

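The cutter is over the yellow cut-out, near end at about (325,127), floor x 297–360. Next I'll lower it.

```bash
python3 -m pendant '[[0.3,0.04,0.1,0,-0.05,0],[0.5,0,0.05,0,0,0],[0.5,0,0,0,0,0],[0.4,0,0,0,0,0],[0.2,0,0,0,0,0],[0,0,0,0,0,0]]'
python3 plan.py .497 -.0681 .0275 -83.7
```

```text
clock: 15.52
eef_pos: [0.5012, -0.0708, 0.0396]
ee_rot: [0.708, -0.039, 0.704, 0.037]
force: [-0.4, 0.3, -0.8]
opening: 0.0193
pos [ 0.5012 -0.0708  0.0396] yaw 96.17 q6 -2.04 clk 15.52 open 0.0193 F [-0.4  0.3 -0.8]
dp [-0.0042  0.0027 -0.0121] rv deg [-0.13  0.35  0.21] n 1
[[0.48,0.13,-0.16,-0.03,0.08,0.05]]
```

```bash
python3 -m pendant '[[0.1,0.13,-0.16,-0.03,0.08,0.05],[0.2,0,0,0,0,0],[0.12,0,0,0,0,0],[0.05,0,0,0,0,0],[0,0,0,0,0,0]]'
python3 plan.py .497 -.0681 .027 -83.7
python3 - <<'E'
from h import *
c=cap("wrist"); cv2.imwrite("pics/w8.png",c["img"][:,:,::-1])
E
```

```text
clock: 15.93
eef_pos: [0.4975, -0.0684, 0.0276]
ee_rot: [0.707, -0.039, 0.706, 0.039]
force: [0.9, 0.9, -0.0]
opening: 0.0195
pos [ 0.4975 -0.0684  0.0276] yaw 96.28 q6 -2.04 clk 15.93 open 0.0195 F [ 0.9  0.9 -0. ]
dp [-0.0005  0.0003 -0.0006] rv deg [-0.02  0.08  0.02] n 1
[[0.02,0.01,-0.02,-0.0,0.02,0.0]]
```

View pics/w8.png

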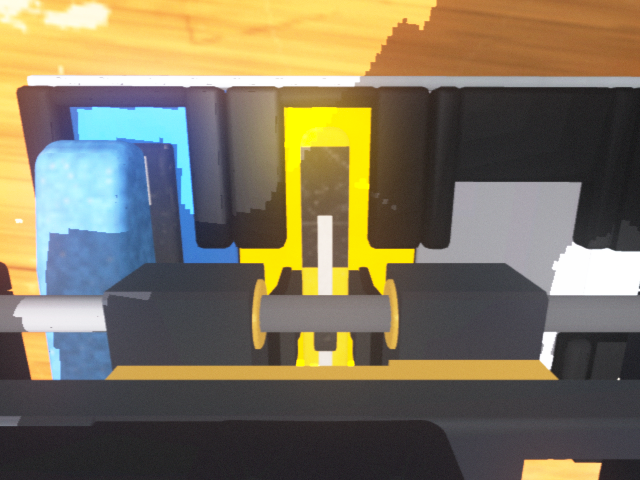

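The cutter is centred in the yellow floor (285–371). I'll settle it down and release.

```bash
python3 -m pendant '[[0.05,0,0,0,0,0],[0.05,0,0,0,0,0],[0,0,0,0,0,0]]'; python3 -m pendant '[[0,0,0,0,0,0],[0,0,0,0,0,0],[0,0,0,0,0,0],[0,0,0,0,0,0],[0,0,0,0,0,0]]' 0.45; python3 -m pendant '[[-0.3,0,0,0,0,0],[-0.8,0,0,0,0,0],[-0.9,0,0,0,0,0],[-0.9,0,0,0,0,0],[-0.9,0,0,0,0,0],[-0.9,0,0,0,0,0],[-0.5,0,0,0,0,0],[0,0,0,0,0,0]]';python3 plan.py .52 -.405 .17 -80
python3 - <<'E'
from h import *
c=cap("wrist"); cv2.imwrite("pics/w9.png",c["img"][:,:,::-1])
E
```

```text
clock: 16.23
eef_pos: [0.498, -0.0685, 0.0274]
ee_rot: [0.707, -0.039, 0.705, 0.038]
force: [0.0, 0.3, -1.2]
opening: 0.02
clock: 16.65
eef_pos: [0.499, -0.0688, 0.0282]
ee_rot: [0.708, -0.04, 0.704, 0.038]
force: [-1.2, 0.0, 0.3]
opening: 0.0441
clock: 17.32
eef_pos: [0.4966, -0.0681, 0.1648]
ee_rot: [0.706, -0.039, 0.706, 0.039]
force: [-0.4, -0.0, -1.1]
opening: 0.0479
pos [ 0.4966 -0.0681  0.1648] yaw 96.29 q6 -2.04 clk 17.32 open 0.0479 F [-0.4 -0.  -1.1]
dp [ 0.0234 -0.3369  0.0052] rv deg [-3.71  0.05  0.01] n 14
[[-0.01,-0.96,-0.04,-0.06,0.0,0.0],[-0.01,-0.96,-0.04,-0.06,0.0,0.0],[-0.01,-0.96,-0.05,-0.06,0.0,0.0],[-0.01,-0.96,-0.05,-0.06,0.0,0.0],[-0.01,-0.96,-0.06,-0.06,0.0,0.0],[-0.01,-0.96,-0.06,-0.06,0.0,0.0],[-0.01,-0.96,-0.07,-0.06,0.0,0.0],[-0.01,-0.96,-0.07,-0.06,0.0,0.0],[-0.01,-0.96,-0.07,-0.06,0.0,0.0],[-0.01,-0.96,-0.08,-0.06,0.0,0.0]]
[[-0.01,-0.96,-0.08,-0.06,0.0,0.0],[-0.01,-0.96,-0.09,-0.06,0.0,0.0],[-0.01,-0.96,-0.09,-0.06,0.0,0.0],[-0.01,-0.96,-0.1,-0.06,0.0,0.0]]
```

View pics/w9.png

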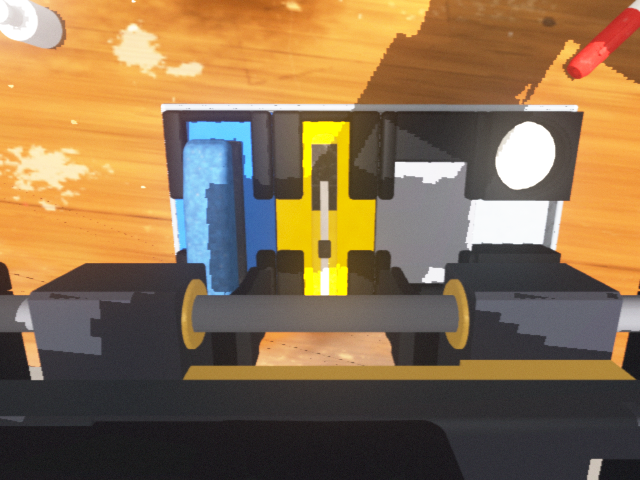

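The cutter lies fully inside the yellow floor (x 303–350), hook end near row 145. On to the grey measure.

```bash
python3 -m pendant '[[-0.1,-0.5,-0.04,-0.06,0,0],[-0.1,-0.9,-0.04,-0.06,0,0],[-0.1,-0.96,0,-0.06,0,0],[-0.1,-0.96,0,-0.06,0,0],[-0.1,-0.96,0,-0.06,0,0],[-0.1,-0.96,0,-0.06,0,0],[-0.1,-0.96,0,-0.06,0,0],[-0.1,-0.96,0,-0.06,0,0],[-0.1,-0.96,0,-0.06,0,0],[-0.1,-0.96,0,-0.06,0,0]]' 0 30; python3 -m pendant '[[-0.1,-0.96,0,-0.06,0,0],[-0.1,-0.96,0,-0.06,0,0],[-0.1,-0.7,0,-0.06,0,0],[0,-0.3,0,0,0,0],[0,0,0,0,0,0]]'; python3 plan.py .52 -.405 .18 -80
python3 - <<'E'
from h import *
c=cap("wrist"); cv2.imwrite("pics/w10.png",c["img"][:,:,::-1])
E
```

```text
clock: 18.2
eef_pos: [0.5163, -0.2921, 0.1754]
ee_rot: [0.697, -0.052, 0.712, 0.066]
force: [-0.0, 0.0, 0.5]
opening: 0.0868
clock: 18.62
eef_pos: [0.5263, -0.3708, 0.1729]
ee_rot: [0.694, -0.053, 0.715, 0.072]
force: [0.2, -1.0, 0.9]
opening: 0.087
pos [ 0.5263 -0.3708  0.1729] yaw 100.13 q6 -2.53 clk 18.62 open 0.087 F [ 0.2 -1.   0.9]
dp [-0.0063 -0.0342  0.0071] rv deg [ 0.16 -1.54 -1.66] n 2
[[-0.15,-0.65,-0.25,0.02,-0.17,-0.18],[-0.15,-0.65,-0.25,0.02,-0.17,-0.18]]
```

View pics/w10.png

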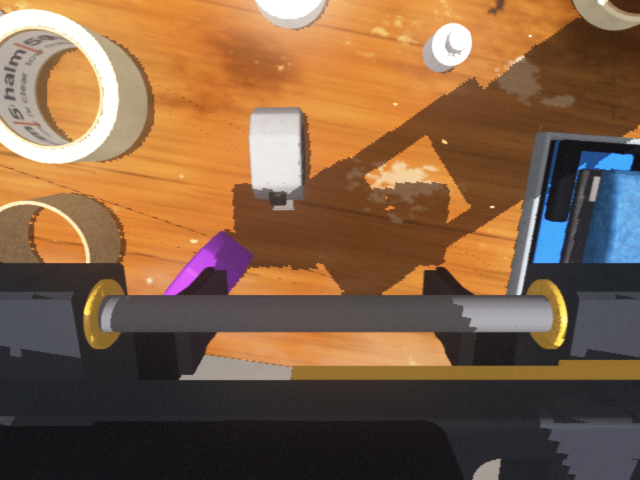

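```bash
python3 - <<'E'
from h import *
c=cap("wrist"); cv2.imwrite("pics/w10c.png",cv2.resize(c["img"][90:290,160:330],None,fx=3.5,fy=2.9)[:,:,::-1]); np.save("/tmp/c10.npy",c,allow_pickle=True)
t=cap("top"); print("purple",[back(t,p,.04)[:2].round(3) for p in((431,210),(441,217),(456,197))])
E
```

```text
purple [array([ 0.564, -0.418]), array([ 0.544, -0.447]), array([ 0.601, -0.49 ])]
```

View pics/w10c.png

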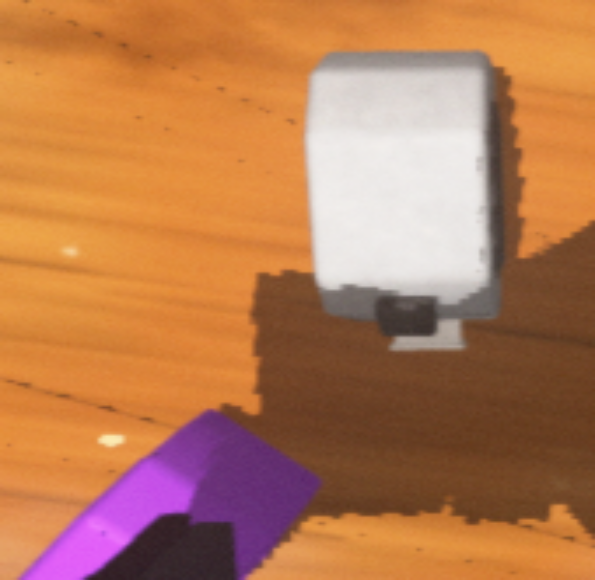

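```bash
python3 - <<'E'
from h import *
c=np.load("/tmp/c10.npy",allow_pickle=True).item(); R,t=RT(c); print("cam",-R.T@t)
a,b=back(c,(273.6,135),.062),back(c,(276.3,188),.062); print(a,b,np.rad2deg(np.arctan2(*(b-a)[1::-1])))
print("near",[back(c,(275,108),z).round(4) for z in(0,.03,.045)],"hook",[back(c,(283,210),z).round(4) for z in(0.0,.01,.03)], "case far",[back(c,(277,199),z).round(4) for z in(.02,.04,.055)])
E
```

```text
cam [ 0.46547961 -0.3845562   0.33540938]
[ 0.46185581 -0.41170848  0.062     ] [ 0.49708084 -0.4045585   0.062     ] 11.474026023735881
near [array([ 0.4396, -0.4199,  0.    ]), array([ 0.4419, -0.4167,  0.03  ]), array([ 0.443 , -0.4152,  0.045 ])] hook [array([ 0.5221, -0.4005,  0.    ]), array([ 0.5204, -0.4001,  0.01  ]), array([ 0.5171, -0.3991,  0.03  ])] case far [array([ 0.5107, -0.4057,  0.02  ]), array([ 0.5078, -0.4044,  0.04  ]), array([ 0.5056, -0.4034,  0.055 ])]
```

```bash
python3 -m pendant '[[0.1,-0.4,-0.25,0,-0.17,-0.18],[0.2,-0.4,-0.4,0.02,-0.17,-0.18],[0.3,-0.4,-0.4,0,0,0],[0.3,0,-0.3,0,0,0],[0,0,0,0,0,0]]'; python3 plan.py .478 -.4085 .10 -79.5
```

```text
clock: 19.18
eef_pos: [0.4969, -0.3961, 0.149]
ee_rot: [0.703, -0.063, 0.705, 0.068]
force: [0.1, 0.8, -0.6]
opening: 0.0868
pos [ 0.4969 -0.3961  0.149 ] yaw 100.61 q6 -2.61 clk 19.18 open 0.0868 F [ 0.1  0.8 -0.6]
dp [-0.0189 -0.0124 -0.049 ] rv deg [ 0.11 -0.06 -0.41] n 3
[[0.65,-0.12,-0.28,0.01,-0.0,-0.03],[0.65,-0.12,-0.28,0.01,-0.0,-0.03],[0.65,-0.12,-0.28,0.01,-0.0,-0.03]]
```

```bash
python3 -m pendant '[[0.4,-0.15,-0.28,0,0,-0.03],[0.6,-0.15,-0.28,0,0,-0.03],[0.5,-0.12,-0.2,0,0,0],[0.3,0,0,0,0,0],[0,0,0,0,0,0]]'; python3 plan.py .478 -.4085 .021 -79.5
```

```text
clock: 19.6
eef_pos: [0.4801, -0.4065, 0.1025]
ee_rot: [0.704, -0.064, 0.704, 0.068]
force: [-0.2, 0.3, -0.4]
opening: 0.0876
pos [ 0.4801 -0.4065  0.1025] yaw 100.65 q6 -2.64 clk 19.6 open 0.0876 F [-0.2  0.3 -0.4]
dp [-0.0021 -0.002  -0.0815] rv deg [ 0.15 -0.03 -0.31] n 4
[[0.81,-0.02,-0.02,0.01,-0.0,-0.02],[0.81,-0.02,-0.02,0.01,-0.0,-0.02],[0.81,-0.02,-0.02,0.01,-0.0,-0.02],[0.81,-0.02,-0.02,0.01,-0.0,-0.02]]
```

```bash
python3 -m pendant '[[0.4,-0.05,-0.05,0,0,-0.02],[0.7,-0.05,-0.05,0,0,-0.02],[0.7,-0.03,0,0,0,-0.02],[0.6,0,0,0,0,0],[0.4,0,0,0,0,0],[0.2,0,0,0,0,0],[0,0,0,0,0,0]]' 0.2; python3 plan.py .478 -.4085 .021 -79.5
python3 - <<'E'
from h import *
c=cap("wrist"); cv2.imwrite("pics/w11.png",c["img"][:,:,::-1])
E
```

```text
clock: 20.18
eef_pos: [0.4827, -0.4097, 0.0257]
ee_rot: [0.705, -0.068, 0.702, 0.065]
force: [-0.1, 0.4, -0.5]
opening: 0.0699
pos [ 0.4827 -0.4097  0.0257] yaw 100.84 q6 -2.64 clk 20.18 open 0.0699 F [-0.1  0.4 -0.5]
dp [-0.0047  0.0012 -0.0047] rv deg [0.34 0.21 0.28] n 1
[[0.19,0.08,-0.18,0.07,0.05,0.06]]
```

View pics/w11.png

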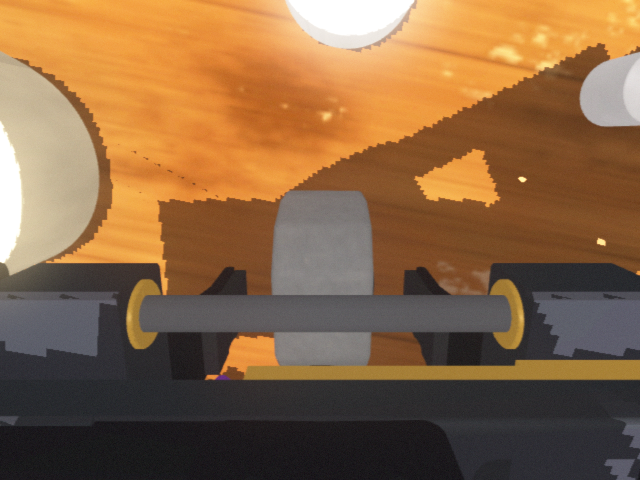

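The measure sits centred (x 272–372) and parallel between the fingers. I'll correct and close.

```bash
python3 -m pendant '[[0.15,0,-0.18,0.07,0.05,0.06],[0,0,0,0,0,0],[0,0,0,0,0,0],[0,0,0,0,0,0],[0,0,0,0,0,0],[0,0,0,0,0,0],[0,0,0,0,0,0],[0,0,0,0,0,0],[0,0,0,0,0,0],[0,0,0,0,0,0]]' 1 30; python3 -m pendant '[[0,0,0,0,0,0],[0,0,0,0,0,0]]'; python3 plan.py .478 -.4085 .021 -79.5
python3 - <<'E'
from h import *
c=cap("wrist"); cv2.imwrite("pics/w12.png",c["img"][:,:,::-1])
E
```

```text
clock: 21.07
eef_pos: [0.4797, -0.4124, 0.0258]
ee_rot: [0.705, -0.066, 0.703, 0.063]
force: [-0.2, 0.3, -0.3]
opening: 0.0358
clock: 21.23
eef_pos: [0.4797, -0.4124, 0.0258]
ee_rot: [0.705, -0.066, 0.703, 0.063]
force: [-0.2, -0.6, -0.2]
opening: 0.0359
pos [ 0.4797 -0.4124  0.0258] yaw 100.49 q6 -2.64 clk 21.23 open 0.0359 F [-0.2 -0.6 -0.2]
dp [-0.0017  0.0039 -0.0048] rv deg [-0.01  0.15  0.31] n 1
[[0.19,0.17,-0.04,-0.0,0.03,0.07]]
```

View pics/w12.png

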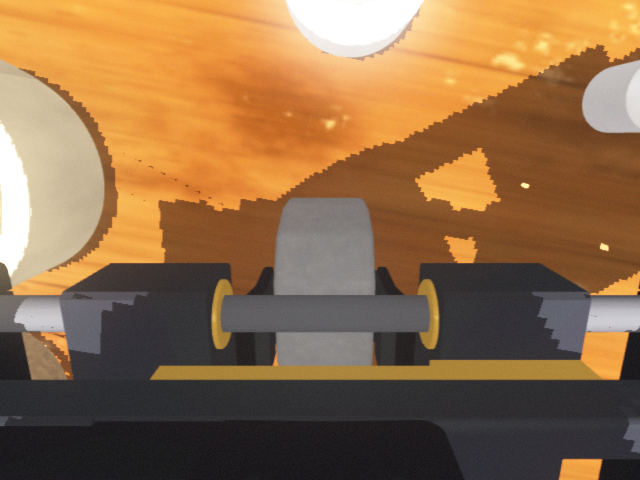

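```bash
python3 -m pendant '[[-0.3,0,0,0,0,0],[-0.6,0,0,0,0,0],[-0.9,0,0,0,0,0],[-1,0,0,0,0,0],[-1,0,0,0,0,0],[-1,0,0,0,0,0],[-0.6,0,0,0,0,0],[0,0,0,0,0,0]]'; python3 plan.py .488 .0114 .17 -83.7
```

```text
clock: 21.95
eef_pos: [0.4774, -0.4097, 0.1657]
ee_rot: [0.704, -0.064, 0.705, 0.065]
force: [0.1, -0.4, -1.8]
opening: 0.0356
pos [ 0.4774 -0.4097  0.1657] yaw 100.49 q6 -2.64 clk 21.95 open 0.0356 F [ 0.1 -0.4 -1.8]
dp [0.0106 0.4211 0.0043] rv deg [ 4.19 -0.09 -0.11] n 17
[[-0.01,0.97,0.2,0.05,-0.0,-0.0],[-0.01,0.97,0.2,0.05,-0.0,-0.0],[-0.01,0.97,0.2,0.05,-0.0,-0.0],[-0.01,0.97,0.19,0.05,-0.0,-0.0],[-0.01,0.97,0.19,0.05,-0.0,-0.0],[-0.01,0.97,0.18,0.05,-0.0,-0.0],[-0.01,0.97,0.18,0.05,-0.0,-0.0],[-0.01,0.98,0.18,0.05,-0.0,-0.0],[-0.01,0.98,0.17,0.05,-0.0,-0.0],[-0.01,0.98,0.17,0.05,-0.0,-0.0]]
[[-0.01,0.98,0.16,0.05,-0.0,-0.0],[-0.01,0.98,0.16,0.05,-0.0,-0.0],[-0.01,0.98,0.15,0.05,-0.0,-0.0],[-0.01,0.98,0.15,0.05,-0.0,-0.0],[-0.01,0.98,0.15,0.05,-0.0,-0.0],[-0.01,0.98,0.14,0.05,-0.0,-0.0],[-0.01,0.98,0.14,0.05,-0.0,-0.0]]
```

```bash
python3 -m pendant '[[-0.05,0.5,0.15,0.05,0,0],[-0.05,0.9,0.2,0.05,0,0],[-0.05,0.97,0.2,0.05,0,0],[-0.05,0.97,0.2,0.05,0,0],[-0.05,0.97,0.2,0.05,0,0],[-0.05,0.97,0.2,0.05,0,0],[-0.05,0.97,0.2,0.05,0,0],[-0.05,0.97,0.2,0.05,0,0],[-0.05,0.97,0.2,0.05,0,0],[-0.05,0.97,0.2,0.05,0,0]]'; python3 plan.py .488 .0114 .17 -83.7
```

```text
clock: 22.78
eef_pos: [0.481, -0.159, 0.1697]
ee_rot: [0.7, -0.041, 0.711, 0.051]
force: [-0.6, 0.4, -1.3]
opening: 0.036
pos [ 0.481  -0.159   0.1697] yaw 97.47 q6 -2.25 clk 22.78 open 0.036 F [-0.6  0.4 -1.3]
dp [0.007  0.1704 0.0003] rv deg [ 1.17 -0.84 -0.91] n 7
[[0.01,0.96,0.17,0.04,-0.03,-0.03],[0.01,0.96,0.16,0.04,-0.03,-0.03],[0.01,0.96,0.16,0.04,-0.03,-0.03],[0.01,0.96,0.16,0.04,-0.03,-0.03],[0.0,0.96,0.15,0.04,-0.03,-0.03],[0.0,0.96,0.15,0.04,-0.03,-0.03],[-0.0,0.96,0.15,0.04,-0.03,-0.03]]
```

```bash
python3 -m pendant '[[0,0.96,0.17,0.04,-0.03,-0.03],[0,0.96,0.17,0.04,-0.03,-0.03],[0,0.96,0.17,0.04,-0.03,-0.03],[0,0.96,0.17,0.04,-0.03,-0.03],[0,0.8,0.17,0.04,-0.03,-0.03],[0,0.5,0.1,0.04,-0.03,-0.03],[0,0,0,0,0,0],[0,0,0,0,0,0]]'; python3 plan.py .488 .0114 .10 -83.7
```

```text
clock: 23.45
eef_pos: [0.4743, -0.0067, 0.1625]
ee_rot: [0.697, -0.036, 0.714, 0.046]
force: [-0.6, -0.6, -2.3]
opening: 0.036
pos [ 0.4743 -0.0067  0.1625] yaw 96.65 q6 -1.95 clk 23.45 open 0.036 F [-0.6 -0.6 -2.3]
dp [ 0.0137  0.0181 -0.0625] rv deg [ 0.36 -1.34 -0.96] n 3
[[0.83,0.2,0.23,0.03,-0.1,-0.07],[0.83,0.21,0.22,0.03,-0.1,-0.07],[0.83,0.22,0.22,0.03,-0.1,-0.07]]
```

```bash
python3 -m pendant '[[0.1,0.2,0.2,0.03,-0.1,-0.07],[0.3,0.22,0.2,0.03,-0.1,-0.07],[0.7,0.22,0.1,0.03,-0.1,-0.07],[0.7,0,0,0,0,0],[0.5,0,0,0,0,0],[0,0,0,0,0,0]]'; python3 plan.py .488 .0114 .09 -83.7
python3 - <<'E'
from h import *
c=cap("wrist"); cv2.imwrite("pics/w13.png",c["img"][:,:,::-1])
E
```

```text
clock: 23.95
eef_pos: [0.4858, 0.01, 0.1013]
ee_rot: [0.708, -0.037, 0.705, 0.036]
force: [0.1, 0.4, -1.7]
opening: 0.0362
pos [0.4858 0.01   0.1013] yaw 95.88 q6 -1.88 clk 23.95 open 0.0362 F [ 0.1  0.4 -1.7]
dp [ 0.0022  0.0014 -0.0113] rv deg [-0.42  0.24  0.13] n 1
[[0.45,0.05,0.09,-0.09,0.05,0.03]]
```

View pics/w13.png

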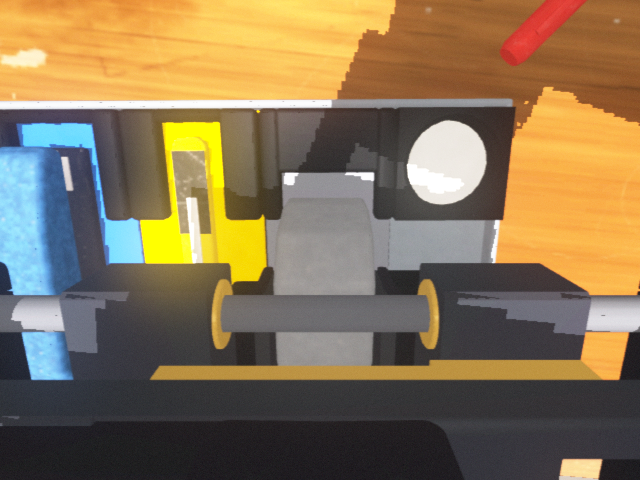

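The measure is over the grey cut-out (floor x 283–374, near edge row 173; measure x 275–375). I'll descend, nudging it towards the target.

```bash
python3 -m pendant '[[0.2,0.05,0.05,-0.06,0.05,0.03],[0.4,0,0,0,0,0],[0.4,0,0,0,0,0],[0.3,0,0,0,0,0],[0,0,0,0,0,0]]'; python3 plan.py .488 .0114 .0485 -83.7
python3 - <<'E'
from h import *
c=cap("wrist"); cv2.imwrite("pics/w14.png",c["img"][:,:,::-1])
E
```

```text
clock: 24.42
eef_pos: [0.4908, 0.0093, 0.069]
ee_rot: [0.709, -0.038, 0.703, 0.036]
force: [-0.2, -0.3, -1.7]
opening: 0.036
pos [0.4908 0.0093 0.069 ] yaw 95.99 q6 -1.88 clk 24.42 open 0.036 F [-0.2 -0.3 -1.7]
dp [-0.0028  0.0021 -0.0205] rv deg [-0.31  0.43  0.13] n 1
[[0.82,0.1,-0.11,-0.07,0.09,0.03]]
```

View pics/w14.png

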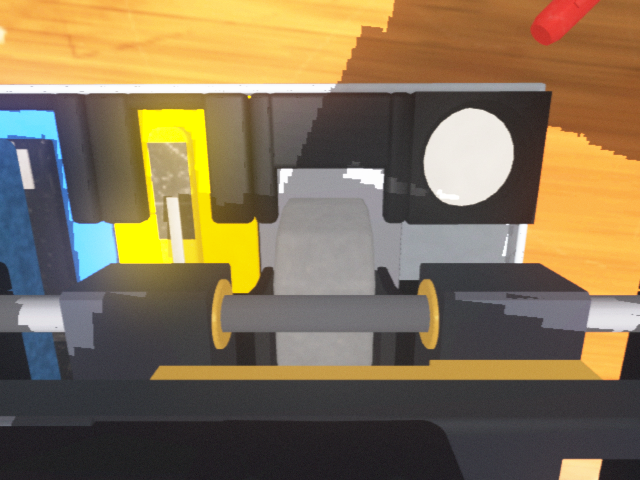

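```bash
python3 -m pendant '[[0.15,0.1,-0.11,-0.07,0.09,0.03],[0.3,0,0,0,0,0],[0.2,0,0,0,0,0],[0.1,0,0,0,0,0],[0,0,0,0,0,0]]'; python3 plan.py .488 .0114 .0478 -83.7
```

```text
clock: 24.88
eef_pos: [0.489, 0.0115, 0.05]
ee_rot: [0.707, -0.039, 0.705, 0.039]
force: [-0.5, 0.2, -1.5]
opening: 0.0363
pos [0.489  0.0115 0.05  ] yaw 96.35 q6 -1.89 clk 24.88 open 0.0363 F [-0.5  0.2 -1.5]
dp [-0.001  -0.0001 -0.0022] rv deg [0.05 0.18 0.04] n 1
[[0.09,0.0,-0.04,0.01,0.04,0.01]]
```

```bash
python3 -m pendant '[[0.06,0,-0.04,0,0.03,0],[0.05,0,0,0,0,0],[0.03,0,0,0,0,0],[0,0,0,0,0,0]]'; python3 plan.py .488 .0114 .0478 -83.7
```

```text
clock: 25.22
eef_pos: [0.488, 0.0114, 0.0481]
ee_rot: [0.707, -0.04, 0.706, 0.039]
force: [-0.3, -0.8, -1.6]
opening: 0.0357
pos [0.488  0.0114 0.0481] yaw 96.37 q6 -1.89 clk 25.22 open 0.0357 F [-0.3 -0.8 -1.6]
dp [-0.     -0.     -0.0003] rv deg [0.07 0.08 0.07] n 1
[[0.01,-0.0,-0.0,0.02,0.02,0.01]]
```

```bash
python3 -m pendant '[[0.05,0,0,0,0,0],[0.05,0,0,0,0,0],[0.03,0,0,0,0,0],[0,0,0,0,0,0]]'; python3 plan.py .488 .0114 .0478 -83.7 1
```

```text
clock: 25.55
eef_pos: [0.4884, 0.0114, 0.048]
ee_rot: [0.707, -0.04, 0.705, 0.039]
force: [0.7, 0.3, -2.4]
opening: 0.0356
pos [0.4884 0.0114 0.048 ] yaw 96.41 q6 -1.89 clk 25.55 open 0.0356 F [ 0.7  0.3 -2.4]
dp [-0.0004 -0.     -0.0002] rv deg [0.11 0.22 0.13] n 1
[[0.01,0.0,-0.02,0.02,0.05,0.03]]
```

```bash
python3 -m pendant '[[0.1,0,0,0,0,0],[0.1,0,0,0,0,0],[0,0,0,0,0,0]]'; python3 -m pendant '[[0,0,0,0,0,0],[0,0,0,0,0,0],[0,0,0,0,0,0],[0,0,0,0,0,0],[0,0,0,0,0,0]]' 0.3;  python3 plan.py .488 .0114 .0478 -83.7 1
```

```text
clock: 25.8
eef_pos: [0.489, 0.0118, 0.0484]
ee_rot: [0.709, -0.041, 0.703, 0.039]
force: [0.7, -0.0, -2.1]
opening: 0.036
clock: 26.22
eef_pos: [0.4902, 0.0115, 0.048]
ee_rot: [0.709, -0.041, 0.703, 0.039]
force: [0.9, 0.2, 0.6]
opening: 0.0584
pos [0.4902 0.0115 0.048 ] yaw 96.44 q6 -1.89 clk 26.22 open 0.0584 F [0.9 0.2 0.6]
dp [-0.0022 -0.0001 -0.0002] rv deg [0.14 0.52 0.2 ] n 1
[[0.01,0.0,-0.09,0.03,0.11,0.04]]
```

```bash
python3 -m pendant '[[-0.3,0,0,0,0,0],[-0.8,0,0,0,0,0],[-0.9,0,0,0,0,0],[-0.9,0,0,0,0,0],[-0.9,0,0,0,0,0],[-0.6,0,0,0,0,0],[0,0,0,0,0,0]]' 0.3 40
python3 plan.py .40 .301 .17 -90
python3 - <<'E'
from h import *
c=cap("wrist"); cv2.imwrite("pics/w15.png",c["img"][:,:,::-1])
E
```

```text
clock: 26.8
eef_pos: [0.4875, 0.0119, 0.1617]
ee_rot: [0.707, -0.04, 0.705, 0.039]
force: [1.3, -0.9, -0.4]
opening: 0.0613
pos [0.4875 0.0119 0.1617] yaw 96.41 q6 -1.89 clk 26.8 open 0.0613 F [ 1.3 -0.9 -0.4]
dp [-0.0875  0.2891  0.0083] rv deg [6.41 0.1  0.05] n 13
[[-0.03,0.91,-0.17,0.11,0.0,0.0],[-0.03,0.91,-0.18,0.11,0.0,0.0],[-0.03,0.91,-0.18,0.11,0.0,0.0],[-0.03,0.91,-0.19,0.11,0.0,0.0],[-0.03,0.91,-0.2,0.11,0.0,0.0],[-0.03,0.91,-0.21,0.11,0.0,0.0],[-0.03,0.9,-0.22,0.11,0.0,0.0],[-0.03,0.9,-0.22,0.11,0.0,0.0],[-0.03,0.9,-0.23,0.11,0.0,0.0],[-0.03,0.9,-0.24,0.11,0.0,0.0]]
[[-0.03,0.9,-0.25,0.11,0.0,0.0],[-0.03,0.89,-0.25,0.11,0.0,0.0],[-0.03,0.89,-0.26,0.11,0.0,0.0]]
```

View pics/w15.png

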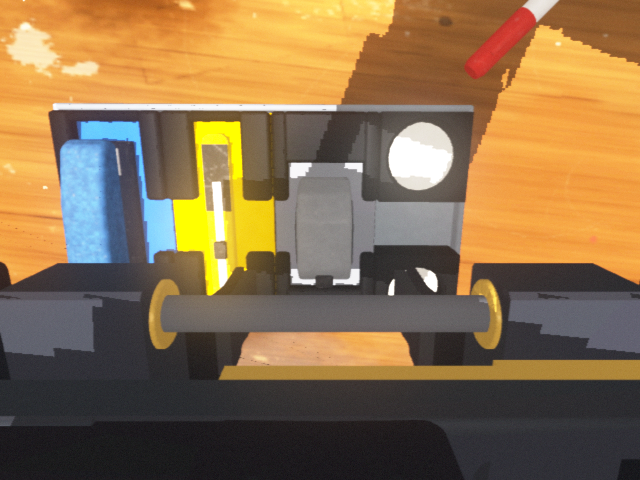

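The measure sits centred in the grey cut-out (floor 289–362, measure 296–354). Next, the 500 g weight.

```bash
python3 -m pendant '[[-0.08,0.5,-0.1,0.1,0,0],[-0.08,0.9,-0.1,0.1,0,0],[-0.08,0.92,-0.1,0.1,0,0],[-0.08,0.92,-0.1,0.1,0,0],[-0.08,0.92,-0.1,0.1,0,0],[-0.08,0.92,-0.1,0.1,0,0],[-0.08,0.92,-0.1,0.1,0,0],[-0.08,0.92,-0.1,0.1,0,0],[-0.08,0.92,-0.1,0.1,0,0],[-0.08,0.92,-0.1,0.1,0,0]]' 0.3 40; python3 -m pendant '[[-0.05,0.92,-0.1,0.1,0,0],[-0.05,0.8,-0.1,0.1,0,0],[0,0.3,0,0,0,0],[0,0,0,0,0,0],[0,0,0,0,0,0]]'
python3 plan.py .373 .301 .17 -90
python3 - <<'E'
from h import *
c=cap("wrist"); cv2.imwrite("pics/w16.png",c["img"][:,:,::-1]);np.save("/tmp/c16.npy",c,allow_pickle=True)
E
```

```text
clock: 27.68
eef_pos: [0.4394, 0.2321, 0.1699]
ee_rot: [0.7, -0.007, 0.714, 0.005]
force: [-0.7, 0.1, -0.3]
opening: 0.0609
clock: 28.1
eef_pos: [0.4287, 0.2872, 0.1661]
ee_rot: [0.696, -0.005, 0.718, -0.0]
force: [0.0, -0.9, -0.6]
opening: 0.0612
pos [0.4287 0.2872 0.1661] yaw 90.4 q6 -1.21 clk 28.1 open 0.0612 F [ 0.  -0.9 -0.6]
dp [-0.0557  0.0138  0.0039] rv deg [ 0.39 -1.74  0.44] n 3
[[-0.03,0.19,-0.74,0.03,-0.13,0.03],[-0.04,0.19,-0.74,0.03,-0.13,0.03],[-0.05,0.19,-0.74,0.03,-0.13,0.03]]
```

View pics/w16.png

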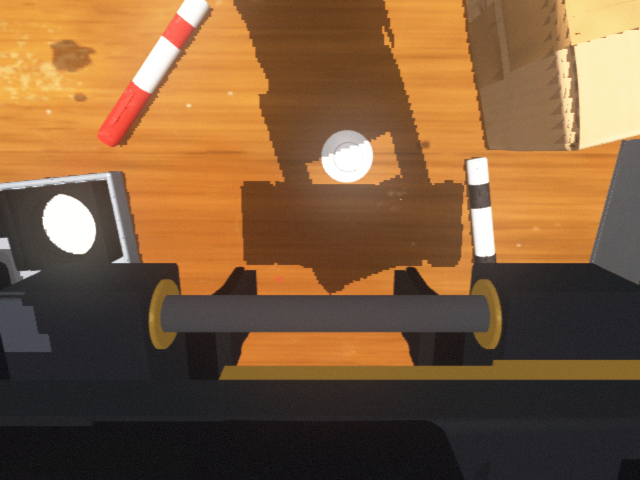

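The 500 g weight is in view: knob at (349,157), body circle centred at (347,156). The carton corner is at (488,148).

```bash
python3 - <<'E'
from h import *
c=np.load("/tmp/c16.npy",allow_pickle=True).item()
print(back(c,(349,157),.058),back(c,(347,156),.041),"carton",back(c,(488,148),0),back(c,(573,145),.1),"pen",back(c,(480,160),0.01))
cv2.imwrite("pics/w16c.png",cv2.resize(c["img"][120:200,300:400],None,fx=6,fy=6,interpolation=cv2.INTER_CUBIC)[:,:,::-1])
E
```

```text
[0.37225922 0.30393767 0.058     ] [0.37189378 0.30340866 0.041     ] carton [0.36539834 0.42153897 0.        ] [0.36386715 0.42962062 0.1       ] pen [0.37490319 0.41199928 0.01      ]
```

View pics/w16c.png

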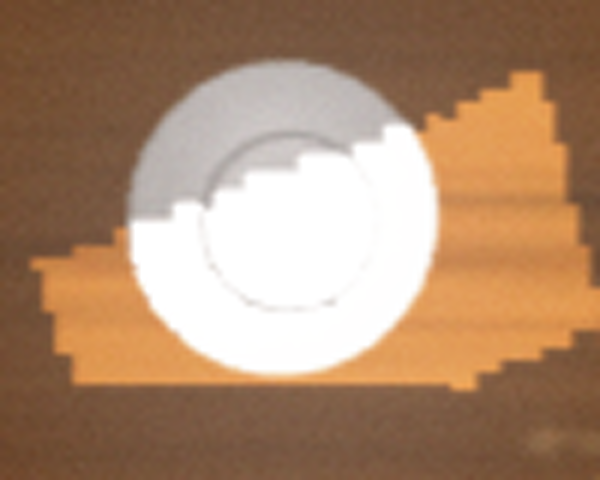

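```bash
python3 -m pendant '[[0.1,0.1,-0.6,0.03,-0.13,0.03],[0.1,0.15,-0.7,0.03,-0.13,0.03],[0.1,0.1,-0.6,0,-0.1,0],[0.1,0,-0.2,0,0,0],[0,0,0,0,0,0]]' 0.45 40; python3 plan.py .372 .3035 .10 -90
```

```text
clock: 28.57
eef_pos: [0.3765, 0.2894, 0.1549]
ee_rot: [0.706, 0.0, 0.708, -0.004]
force: [-0.4, 0.5, 0.4]
opening: 0.0488
pos [0.3765 0.2894 0.1549] yaw 89.63 q6 -1.14 clk 28.57 open 0.0488 F [-0.4  0.5  0.4]
dp [-0.0045  0.0141 -0.0549] rv deg [-0.37 -0.12  0.33] n 3
[[0.73,0.19,-0.06,-0.03,-0.01,0.02],[0.73,0.19,-0.06,-0.03,-0.01,0.02],[0.73,0.19,-0.06,-0.03,-0.01,0.02]]
```

```bash
python3 -m pendant '[[0.4,0.19,-0.06,-0.03,0,0.02],[0.6,0.2,-0.06,-0.03,0,0.02],[0.6,0.19,-0.06,0,0,0.02],[0.2,0,0,0,0,0],[0,0,0,0,0,0]]'; python3 plan.py .372 .3035 .044 -90
python3 - <<'E'
from h import *
c=cap("wrist"); cv2.imwrite("pics/w17.png",c["img"][:,:,::-1])
E
```

```text
clock: 28.98
eef_pos: [0.3789, 0.3016, 0.1096]
ee_rot: [0.709, 0.002, 0.705, -0.002]
force: [0.1, -0.6, 0.2]
opening: 0.0478
pos [0.3789 0.3016 0.1096] yaw 89.64 q6 -1.12 clk 28.98 open 0.0478 F [ 0.1 -0.6  0.2]
dp [-0.0069  0.0019 -0.0656] rv deg [-0.36  0.28 -0.04] n 3
[[0.87,0.02,-0.1,-0.03,0.02,-0.0],[0.87,0.02,-0.09,-0.03,0.02,-0.0],[0.87,0.02,-0.09,-0.03,0.02,-0.0]]
```

View pics/w17.png

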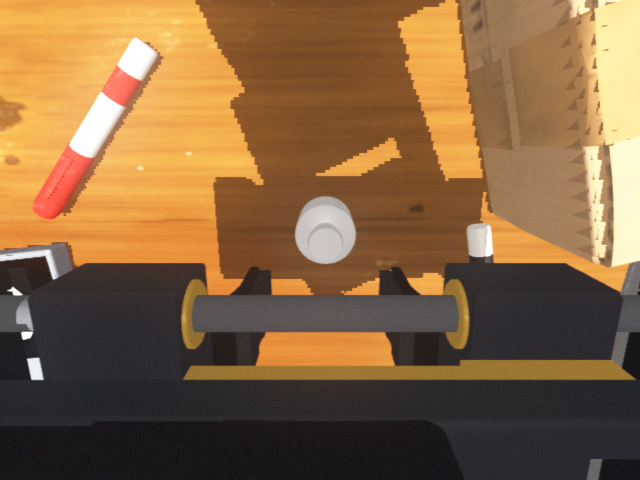

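```bash
python3 - <<'E'
from h import *
c=cap("wrist"); print(back(c,(326,241),.058), ctrl.state()["eef_pos"])
E
python3 -m pendant '[[0.4,0.02,-0.1,-0.03,0.02,0],[0.5,0.02,-0.1,-0.03,0.02,0],[0.5,0,-0.1,0,0,0],[0.3,0,0,0,0,0],[0,0,0,0,0,0]]'; python3 plan.py .372 .3035 .044 -90
```

```text
[0.37023772 0.30381443 0.058     ] [0.37918941 0.30192533 0.11043522]
clock: 29.5
eef_pos: [0.3779, 0.3035, 0.0708]
ee_rot: [0.712, 0.003, 0.702, 0.001]
force: [1.7, -0.9, -0.2]
opening: 0.0479
pos [0.3779 0.3035 0.0708] yaw 89.79 q6 -1.12 clk 29.5 open 0.0479 F [ 1.7 -0.9 -0.2]
dp [-0.0059  0.     -0.0268] rv deg [-0.21  0.77 -0.34] n 2
[[0.53,-0.0,-0.12,-0.02,0.08,-0.04],[0.54,-0.0,-0.12,-0.02,0.08,-0.04]]
```

```bash
python3 -m pendant '[[0,0,-0.15,-0.02,0.1,-0.03],[0.1,0,-0.1,0,0.08,0],[0.2,0,0,0,0,0],[0,0,0,0,0,0]]'; python3 plan.py .3715 .3035 .0445 -90
```

```text
clock: 29.83
eef_pos: [0.3733, 0.304, 0.0648]
ee_rot: [0.708, 0.003, 0.706, 0.001]
force: [-0.3, -0.6, -0.7]
opening: 0.0478
pos [0.3733 0.304  0.0648] yaw 89.86 q6 -1.13 clk 29.83 open 0.0478 F [-0.3 -0.6 -0.7]
dp [-0.0018 -0.0005 -0.0203] rv deg [-0.14  0.1  -0.29] n 1
[[0.81,-0.02,-0.07,-0.03,0.02,-0.06]]
```

```bash
python3 -m pendant '[[0.2,0,-0.1,0,0.03,-0.03],[0.3,0,-0.03,0,0.02,0],[0.2,0,0,0,0,0],[0.1,0,0,0,0,0],[0,0,0,0,0,0]]'; python3 plan.py .3715 .3035 .0445 -90
python3 - <<'E'
from h import *
c=cap("wrist"); cv2.imwrite("pics/w18.png",c["img"][:,:,::-1])
E
```

```text
clock: 30.25
eef_pos: [0.3702, 0.3044, 0.0432]
ee_rot: [0.707, 0.002, 0.708, 0.0]
force: [1.1, -0.4, -0.6]
opening: 0.0477
pos [0.3702 0.3044 0.0432] yaw 89.88 q6 -1.12 clk 30.25 open 0.0477 F [ 1.1 -0.4 -0.6]
dp [ 0.0013 -0.0009  0.0013] rv deg [-0.12 -0.07 -0.18] n 1
[[-0.05,-0.04,0.05,-0.03,-0.02,-0.04]]
```

View pics/w18.png

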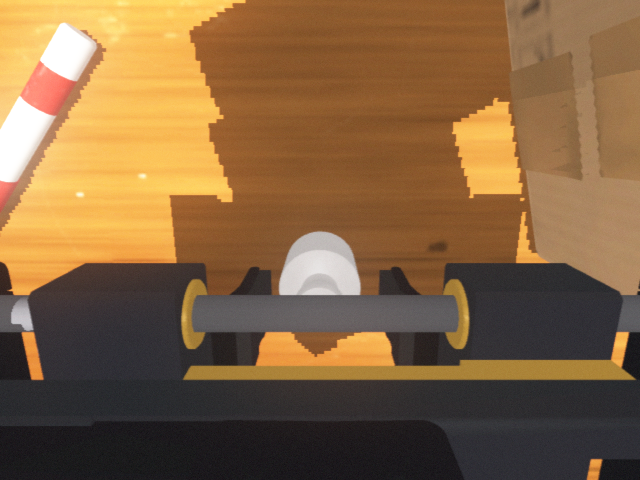

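```bash
python3 -m pendant '[[-0.06,-0.04,0.05,0,-0.02,-0.04],[0,0,0,0,0,0],[0,0,0,0,0,0],[0,0,0,0,0,0],[0,0,0,0,0,0],[0,0,0,0,0,0],[0,0,0,0,0,0],[0,0,0,0,0,0],[0,0,0,0,0,0],[0,0,0,0,0,0]]' 1 40; python3 plan.py .3715 .3035 .1 -90 3
python3 - <<'E'
from h import *
c=cap("wrist"); cv2.imwrite("pics/w19.png",c["img"][:,:,::-1])
E
```

```text
clock: 31.13
eef_pos: [0.3719, 0.3028, 0.0453]
ee_rot: [0.707, 0.0, 0.707, -0.001]
force: [0.7, -1.2, -0.7]
opening: 0.0178
pos [0.3719 0.3028 0.0453] yaw 89.9 q6 -1.12 clk 31.13 open 0.0178 F [ 0.7 -1.2 -0.7]
dp [-0.0004  0.0007  0.0547] rv deg [-0.1   0.05  0.06] n 3
[[-0.73,0.01,-0.0,-0.01,0.0,0.0],[-0.73,0.01,-0.0,-0.01,0.0,0.0],[-0.73,0.01,-0.0,-0.01,0.0,0.0]]
```

View pics/w19.png

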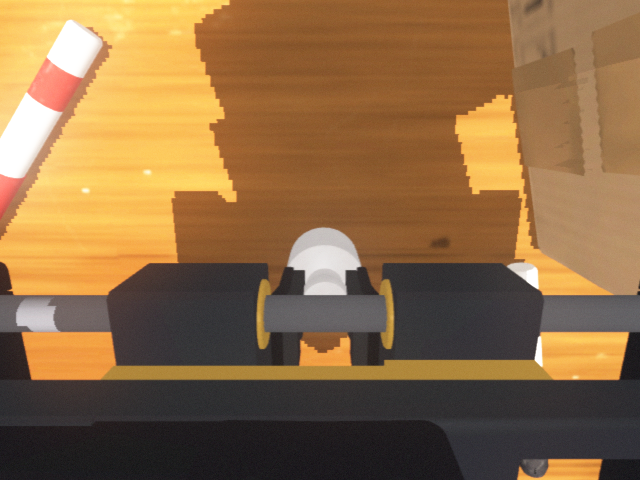

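```bash
python3 -m pendant '[[0,0,0,0,0,0],[0,0,0,0,0,0],[0,0,0,0,0,0]]'; python3 -m pendant '[[-0.2,0,0,0,0,0],[-0.3,0,0,0,0,0],[0,0,0,0,0,0],[0,0,0,0,0,0]]'; python3 plan.py .3715 .3035 .1 -90 3
python3 - <<'E'
from h import *
c=cap("wrist"); cv2.imwrite("pics/w20.png",c["img"][150:400,200:450,::-1])
c=cap("scene"); cv2.imwrite("pics/s20.png",cv2.resize(c["img"][100:260,150:310,::-1],None,fx=4,fy=3.7))
E
```

```text
clock: 31.43
eef_pos: [0.3718, 0.3028, 0.0453]
ee_rot: [0.707, 0.0, 0.707, -0.001]
force: [0.1, -1.4, -1.0]
opening: 0.0179
clock: 31.77
eef_pos: [0.3703, 0.3026, 0.058]
ee_rot: [0.706, 0.0, 0.708, -0.001]
force: [0.4, -1.0, -4.7]
opening: 0.0176
pos [0.3703 0.3026 0.058 ] yaw 89.88 q6 -1.12 clk 31.77 open 0.0176 F [ 0.4 -1.  -4.7]
dp [0.0012 0.0009 0.042 ] rv deg [-0.12 -0.15  0.12] n 3
[[-0.56,0.01,0.01,-0.01,-0.01,0.01],[-0.56,0.01,0.01,-0.01,-0.01,0.01],[-0.56,0.01,0.01,-0.01,-0.01,0.01]]
```

View pics/w20.png

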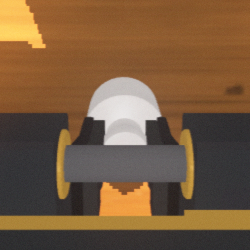

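View pics/s20.png

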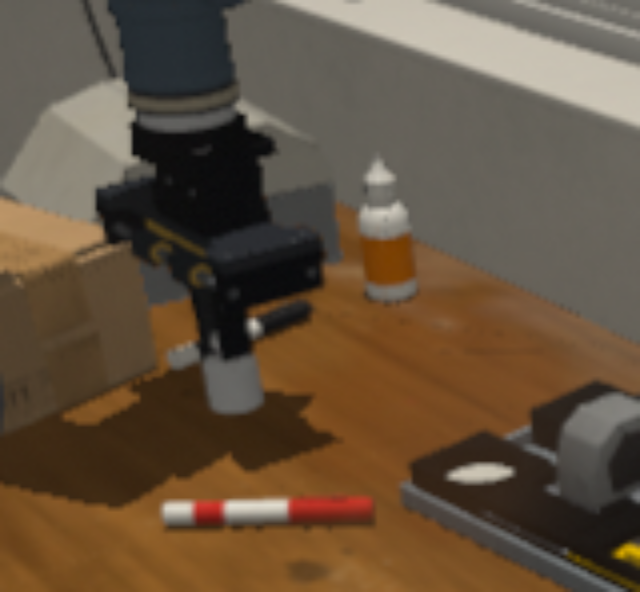

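Held upright, lifted reading ≈4.7 N. I'll carry it to the larger well.

```bash
python3 -m pendant '[[-0.4,0,0,0,0,0],[-0.7,0,0,0,0,0],[-0.7,0,0,0,0,0],[-0.6,0,0,0,0,0],[-0.2,0,0,0,0,0],[0,0,0,0,0,0]]'; python3 plan.py .4281 .078 .12 -86
```

```text
clock: 32.37
eef_pos: [0.3682, 0.3017, 0.1231]
ee_rot: [0.704, -0.001, 0.71, -0.003]
force: [0.1, -0.3, -4.9]
opening: 0.018
pos [0.3682 0.3017 0.1231] yaw 89.87 q6 -1.12 clk 32.37 open 0.018 F [ 0.1 -0.3 -4.9]
dp [ 0.0599 -0.2237 -0.0031] rv deg [-4.13 -0.52  0.26] n 10
[[0.01,-0.89,0.24,-0.09,-0.01,0.01],[0.01,-0.9,0.24,-0.09,-0.01,0.01],[0.01,-0.9,0.23,-0.09,-0.01,0.01],[0.01,-0.9,0.22,-0.09,-0.01,0.01],[0.01,-0.9,0.22,-0.09,-0.01,0.01],[0.01,-0.9,0.21,-0.09,-0.01,0.01],[0.01,-0.9,0.2,-0.09,-0.01,0.01],[0.01,-0.91,0.2,-0.09,-0.01,0.01],[0.01,-0.91,0.19,-0.09,-0.01,0.01],[0.01,-0.91,0.18,-0.09,-0.01,0.01]]
```

```bash
python3 -m pendant '[[-0.05,-0.4,0.2,-0.05,0,0],[-0.05,-0.7,0.24,-0.09,0,0],[-0.05,-0.8,0.24,-0.09,0,0],[-0.05,-0.8,0.24,-0.09,0,0],[-0.05,-0.8,0.24,-0.09,0,0],[-0.05,-0.8,0.24,-0.09,0,0],[-0.05,-0.8,0.24,-0.09,0,0],[-0.05,-0.7,0.24,-0.09,0,0],[-0.05,-0.4,0.2,-0.05,0,0],[0,0,0,0,0,0]]'; python3 plan.py .4281 .078 .12 -86
```

```text
clock: 33.2
eef_pos: [0.4218, 0.1416, 0.1271]
ee_rot: [0.7, -0.024, 0.714, 0.02]
force: [1.5, 0.3, -4.2]
opening: 0.0179
pos [0.4218 0.1416 0.1271] yaw 93.61 q6 -1.55 clk 33.2 open 0.0179 F [ 1.5  0.3 -4.2]
dp [ 0.0063 -0.0636 -0.0071] rv deg [-0.39 -1.14  0.28] n 3
[[0.1,-0.85,0.03,-0.03,-0.08,0.02],[0.1,-0.85,0.03,-0.03,-0.08,0.02],[0.1,-0.85,0.03,-0.03,-0.08,0.02]]
```

```bash
python3 -m pendant '[[0,-0.6,0.05,-0.03,-0.08,0.02],[0,-0.7,0.05,-0.03,-0.08,0.02],[0,-0.6,0.05,-0.03,-0.08,0.02],[0,-0.4,0,0,0,0],[0,0,0,0,0,0],[0,0,0,0,0,0]]'; python3 plan.py .4281 .078 .085 -86
python3 - <<'E'
from h import *
c=cap("wrist"); cv2.imwrite("pics/w21.png",c["img"][:,:,::-1])
E
```

```text
clock: 33.7
eef_pos: [0.4258, 0.0846, 0.1232]
ee_rot: [0.704, -0.023, 0.71, 0.025]
force: [-0.6, -1.0, -4.4]
opening: 0.0177
pos [0.4258 0.0846 0.1232] yaw 93.89 q6 -1.7 clk 33.7 open 0.0177 F [-0.6 -1.  -4.4]
dp [ 0.0023 -0.0066 -0.0382] rv deg [-0.11 -0.49 -0.18] n 2
[[0.76,-0.14,0.04,-0.01,-0.05,-0.02],[0.76,-0.14,0.04,-0.01,-0.05,-0.02]]
```

View pics/w21.png

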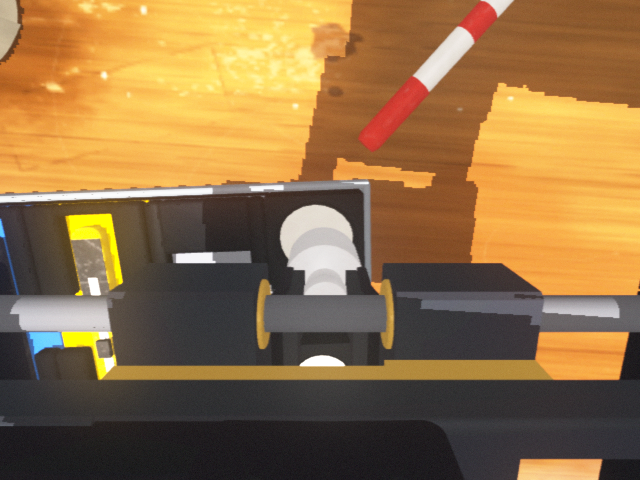

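The weight is nearly over the big well (well centre ≈(317,238), weight slightly right). I'll shift −y and lower.

```bash
python3 -m pendant '[[0.2,-0.14,0.04,0,-0.05,-0.02],[0.4,-0.12,0,0,-0.02,0],[0.4,0,0,0,0,0],[0.2,0,0,0,0,0],[0,0,0,0,0,0]]'; python3 plan.py .4281 .078 .08 -86
python3 - <<'E'
from h import *
c=cap("wrist"); cv2.imwrite("pics/w22.png",c["img"][:,:,::-1])
E
```

```text
clock: 34.17
eef_pos: [0.4274, 0.0813, 0.0915]
ee_rot: [0.706, -0.025, 0.707, 0.026]
force: [-0.1, 0.1, -4.9]
opening: 0.0178
pos [0.4274 0.0813 0.0915] yaw 94.19 q6 -1.72 clk 34.17 open 0.0178 F [-0.1  0.1 -4.9]
dp [ 0.0007 -0.0033 -0.0115] rv deg [ 0.19 -0.02 -0.1 ] n 1
[[0.46,-0.13,0.02,0.04,-0.01,-0.02]]
```

View pics/w22.png

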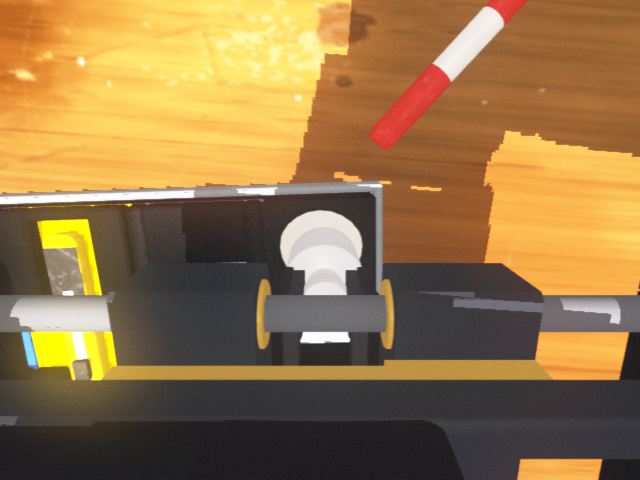

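```bash
python3 -m pendant '[[0.1,-0.15,0.02,0.03,0,0],[0.2,0,0,0,0,0],[0,0,0,0,0,0],[0,0,0,0,0,0]]'; python3 plan.py .4281 .078 .0615 -86
```

```text
clock: 34.55
eef_pos: [0.4292, 0.0779, 0.0843]
ee_rot: [0.707, -0.025, 0.706, 0.026]
force: [0.1, 0.1, -4.9]
opening: 0.0179
pos [0.4292 0.0779 0.0843] yaw 94.12 q6 -1.72 clk 34.55 open 0.0179 F [ 0.1  0.1 -4.9]
dp [-0.0011  0.0001 -0.0228] rv deg [ 0.12  0.11 -0.08] n 1
[[0.91,0.01,-0.05,0.03,0.02,-0.02]]
```

```bash
python3 -m pendant '[[0.2,0,-0.05,0.02,0.02,0],[0.3,0,0,0,0,0],[0.2,0,0,0,0,0],[0.12,0,0,0,0,0],[0,0,0,0,0,0]]'; python3 plan.py .4281 .078 .0613 -86
```

```text
clock: 34.97
eef_pos: [0.4287, 0.0777, 0.0622]
ee_rot: [0.707, -0.024, 0.706, 0.025]
force: [0.1, -0.9, -5.1]
opening: 0.0177
pos [0.4287 0.0777 0.0622] yaw 94.0 q6 -1.72 clk 34.97 open 0.0177 F [ 0.1 -0.9 -5.1]
dp [-0.0006  0.0003 -0.0009] rv deg [-0.    0.12 -0.07] n 1
[[0.04,0.01,-0.02,-0.0,0.03,-0.01]]
```

```bash
python3 -m pendant '[[0.05,0,0,0,0.02,0],[0.05,0,0,0,0,0],[0.05,0,0,0,0,0],[0,0,0,0,0,0]]'; python3 -m pendant '[[0.08,0,0,0,0.02,0],[0.08,0,0,0,0,0],[0,0,0,0,0,0]]'; python3 plan.py .4281 .078 .0613 -86
```

```text
clock: 35.3
eef_pos: [0.4292, 0.0773, 0.0618]
ee_rot: [0.708, -0.025, 0.706, 0.025]
force: [0.5, 0.8, -4.7]
opening: 0.0177
clock: 35.55
eef_pos: [0.4303, 0.0767, 0.0617]
ee_rot: [0.709, -0.026, 0.705, 0.025]
force: [1.2, 0.1, -4.6]
opening: 0.0178
pos [0.4303 0.0767 0.0617] yaw 94.1 q6 -1.72 clk 35.55 open 0.0178 F [ 1.2  0.1 -4.6]
dp [-0.0022  0.0013 -0.0004] rv deg [0.1  0.32 0.09] n 1
[[0.02,0.06,-0.08,0.02,0.07,0.02]]
```

```bash
python3 -m pendant '[[0.12,0.05,-0.08,0.02,0.07,0.02]]'; python3 -m pendant '[[0,0,0,0,0,0]]'; python3 -m pendant '[[0.12,0,0,0,0.03,0]]'; python3 -m pendant '[[0,0,0,0,0,0]]'; python3 plan.py .4281 .078 .0613 -86
```

```text
clock: 35.63
eef_pos: [0.4312, 0.077, 0.0607]
ee_rot: [0.709, -0.026, 0.704, 0.025]
force: [-2.6, -8.9, 48.9]
opening: 0.0177
clock: 35.72
eef_pos: [0.4322, 0.0767, 0.0617]
ee_rot: [0.71, -0.026, 0.703, 0.024]
force: [-0.9, 0.9, -5.8]
opening: 0.0178
clock: 35.8
eef_pos: [0.4339, 0.0761, 0.0606]
ee_rot: [0.711, -0.027, 0.702, 0.024]
force: [-7.3, -3.4, 54.4]
opening: 0.0177
clock: 35.88
eef_pos: [0.4342, 0.076, 0.0614]
ee_rot: [0.711, -0.027, 0.702, 0.024]
force: [-0.6, 0.2, -5.0]
opening: 0.0177
pos [0.4342 0.076  0.0614] yaw 94.15 q6 -1.72 clk 35.88 open 0.0177 F [-0.6  0.2 -5. ]
dp [-0.0061  0.002  -0.0001] rv deg [0.15 0.72 0.27] n 1
[[-0.0,0.1,-0.24,0.03,0.16,0.06]]
```

That was floor contact (about 50 N on the press, then rebound), and it slid x by 6 mm. I'll recentre before releasing.

```bash
python3 -m pendant '[[-0.05,0.08,-0.24,0.03,0.16,0.06],[0,0,0,0,0,0]]'; python3 plan.py .4281 .078 .0613 -86
```

```text
clock: 36.05
eef_pos: [0.4277, 0.0777, 0.0623]
ee_rot: [0.706, -0.024, 0.707, 0.025]
force: [-1.2, 0.1, -5.3]
opening: 0.0177
pos [0.4277 0.0777 0.0623] yaw 93.98 q6 -1.72 clk 36.05 open 0.0177 F [-1.2  0.1 -5.3]
dp [ 0.0004  0.0003 -0.001 ] rv deg [-0.02 -0.07 -0.03] n 1
[[0.04,0.01,0.02,-0.0,-0.01,-0.01]]
```

```bash
python3 -m pendant '[[0.05,0,0,0,0,0]]';python3 -m pendant '[[0.03,0,0,0,0,0],[0,0,0,0,0,0],[0,0,0,0,0,0],[0,0,0,0,0,0]]' 0.7; python3 plan.py .4281 .078 .0613 -86
```

```text
clock: 36.13
eef_pos: [0.4282, 0.0776, 0.0608]
ee_rot: [0.707, -0.024, 0.707, 0.025]
force: [1.1, -2.7, 21.8]
opening: 0.018
clock: 36.47
eef_pos: [0.4289, 0.0777, 0.0597]
ee_rot: [0.707, -0.025, 0.706, 0.025]
force: [-0.3, 0.1, 0.2]
opening: 0.0257
pos [0.4289 0.0777 0.0597] yaw 94.01 q6 -1.72 clk 36.47 open 0.0257 F [-0.3  0.1  0.2]
dp [-0.0008  0.0003  0.0016] rv deg [ 0.01  0.03 -0.01] n 1
[[-0.06,0.02,-0.03,0.0,0.01,-0.0]]
```

```bash
python3 -m pendant '[[0,0,0,0,0,0],[0,0,0,0,0,0]]' 0.6; python3 -m pendant '[[-0.3,0,0,0,0,0],[-0.7,0,0,0,0,0],[-0.9,0,0,0,0,0],[-0.9,0,0,0,0,0],[-0.9,0,0,0,0,0],[-0.4,0,0,0,0,0],[0,0,0,0,0,0]]'; python3 plan.py .43 -.296 .17 -88
python3 - <<'E'
from h import *
c=cap("wrist"); cv2.imwrite("pics/w23.png",c["img"][:,:,::-1])
c=cap("scene"); cv2.imwrite("pics/s23.png",cv2.resize(c["img"][180:300,220:420,::-1],None,fx=4,fy=4))
E
```

```text
clock: 36.63
eef_pos: [0.429, 0.0778, 0.0593]
ee_rot: [0.707, -0.025, 0.707, 0.025]
force: [0.2, 0.4, -0.4]
opening: 0.0318
clock: 37.22
eef_pos: [0.4275, 0.0779, 0.1672]
ee_rot: [0.705, -0.024, 0.708, 0.025]
force: [0.2, -0.5, -0.1]
opening: 0.0346
pos [0.4275 0.0779 0.1672] yaw 94.0 q6 -1.72 clk 37.22 open 0.0346 F [ 0.2 -0.5 -0.1]
dp [ 0.0025 -0.3739  0.0028] rv deg [ 2.   -0.26 -0.06] n 15
[[-0.01,-1.0,-0.06,0.03,-0.0,-0.0],[-0.01,-1.0,-0.06,0.03,-0.0,-0.0],[-0.01,-1.0,-0.06,0.03,-0.0,-0.0],[-0.01,-1.0,-0.06,0.03,-0.0,-0.0],[-0.01,-1.0,-0.05,0.03,-0.0,-0.0],[-0.01,-1.0,-0.05,0.03,-0.0,-0.0],[-0.01,-1.0,-0.05,0.03,-0.0,-0.0],[-0.01,-1.0,-0.05,0.03,-0.0,-0.0],[-0.01,-1.0,-0.04,0.03,-0.0,-0.0],[-0.01,-1.0,-0.04,0.03,-0.0,-0.0]]
[[-0.01,-1.0,-0.04,0.03,-0.0,-0.0],[-0.01,-1.0,-0.04,0.03,-0.0,-0.0],[-0.01,-1.0,-0.04,0.03,-0.0,-0.0],[-0.01,-1.0,-0.03,0.03,-0.0,-0.0],[-0.01,-1.0,-0.03,0.03,-0.0,-0.0]]
```

View pics/w23.png

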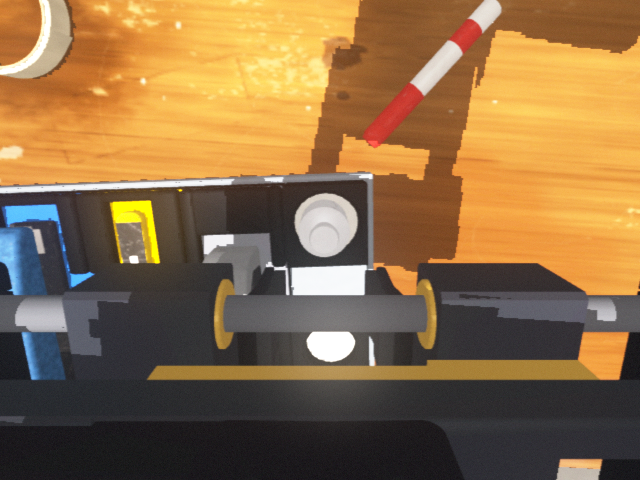

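View pics/s23.png

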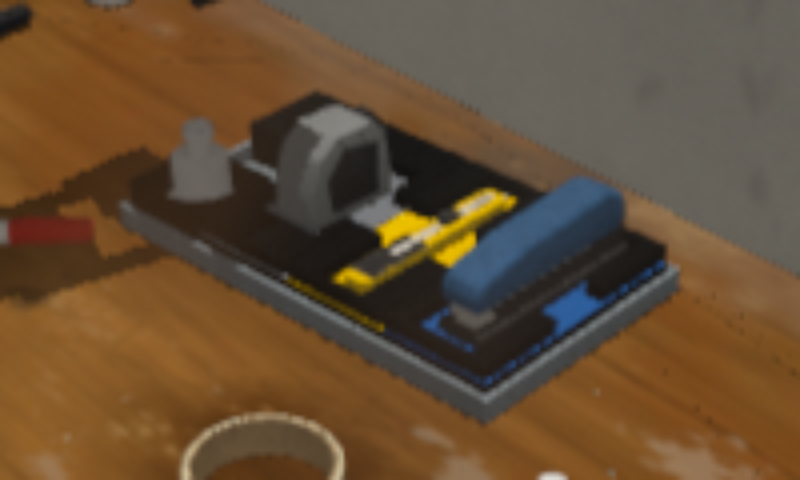

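The 500 g weight stands in the larger well (centre ≈(325,225)), with the three tools in place. Now for the 200 g weight.

```bash
python3 -m pendant '[[-0.05,-0.5,0,0.03,0,0],[-0.05,-0.9,0,0.03,0,0],[-0.05,-1,0,0.03,0,0],[-0.05,-1,0,0.03,0,0],[-0.05,-1,0,0.03,0,0],[-0.05,-1,0,0.03,0,0],[-0.05,-1,0,0.03,0,0],[-0.05,-1,0,0.03,0,0],[-0.05,-1,0,0.03,0,0],[-0.05,-1,0,0.03,0,0]]' 0.5 30; python3 -m pendant '[[-0.05,-1,0.05,0.03,0,0],[-0.05,-1,0.05,0.03,0,0],[-0.05,-1,0.05,0.03,0,0],[-0.05,-1,0.05,0.03,0,0],[0,-0.8,0,0,0,0],[0,-0.3,0,0,0,0],[0,0,0,0,0,0]]'
python3 plan.py .43 -.296 .17 -88
python3 - <<'E'
from h import *
c=cap("wrist"); cv2.imwrite("pics/w24.png",c["img"][:,:,::-1]);np.save("/tmp/c24.npy",c,allow_pickle=True)
E
```

```text
clock: 38.15
eef_pos: [0.4314, -0.159, 0.1657]
ee_rot: [0.695, -0.014, 0.719, 0.024]
force: [0.3, 0.0, -0.3]
opening: 0.0436
clock: 38.73
eef_pos: [0.4376, -0.2943, 0.158]
ee_rot: [0.69, -0.004, 0.723, 0.022]
force: [-0.6, -0.9, -1.6]
opening: 0.0433
pos [ 0.4376 -0.2943  0.158 ] yaw 92.05 q6 -2.39 clk 38.73 open 0.0433 F [-0.6 -0.9 -1.6]
dp [-0.0076 -0.0017  0.012 ] rv deg [ 0.08 -2.64 -1.51] n 1
[[-0.47,-0.04,-0.33,0.02,-0.58,-0.33]]
```

View pics/w24.png

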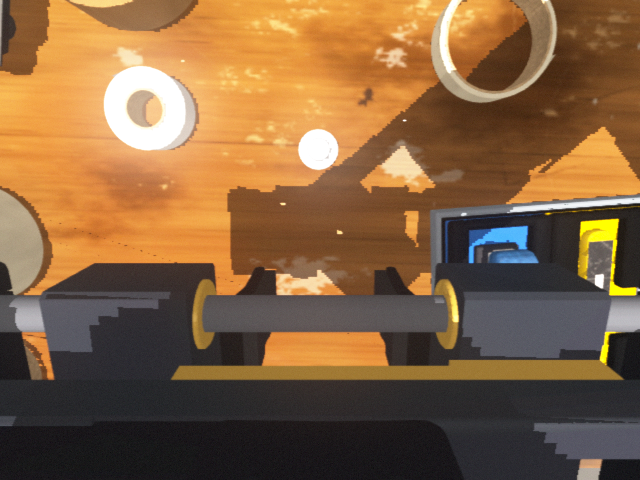

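```bash
python3 -m pendant '[[-0.1,0,-0.4,0,-0.3,-0.17],[0,0,-0.5,0,-0.3,-0.17],[0.2,0,-0.4,0,0,0],[0.2,0,0,0,0,0],[0,0,0,0,0,0]]'; python3 plan.py .376 -.294 .10 -88
python3 - <<'E'
from h import *
c=cap("wrist"); cv2.imwrite("pics/w25.png",c["img"][:,:,::-1]);np.save("/tmp/c25.npy",c,allow_pickle=True)
E
```

```text
clock: 39.2
eef_pos: [0.4021, -0.2852, 0.1479]
ee_rot: [0.706, -0.011, 0.708, 0.018]
force: [-0.3, 0.4, 1.2]
opening: 0.0437
pos [ 0.4021 -0.2852  0.1479] yaw 92.34 q6 -2.46 clk 39.2 open 0.0437 F [-0.3  0.4  1.2]
dp [-0.0261 -0.0088 -0.0479] rv deg [ 0.34 -0.13 -0.53] n 3
[[0.64,-0.11,-0.35,0.03,-0.01,-0.04],[0.64,-0.11,-0.35,0.03,-0.01,-0.04],[0.64,-0.11,-0.35,0.03,-0.01,-0.04]]
```

View pics/w25.png

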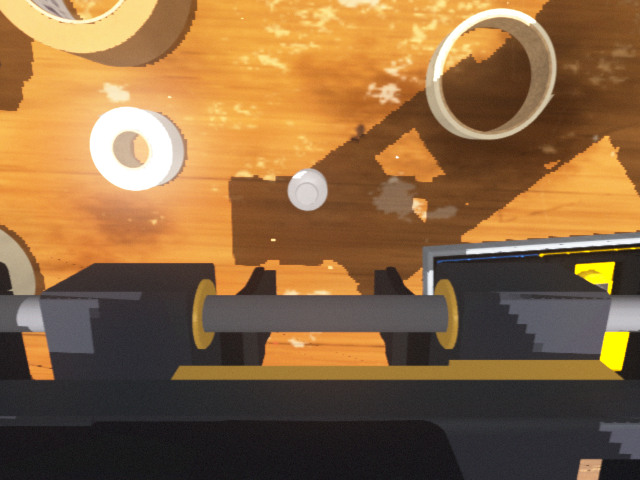

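The 200 g weight's knob is at (306,193), and it stands clear of the white tape roll at (137,148).

```bash
python3 - <<'E'
from h import *
c=np.load("/tmp/c25.npy",allow_pickle=True).item()
print(back(c,(306,193),.044),back(c,(307.5,189),.031))
E
python3 -m pendant '[[0.3,-0.1,-0.35,0.03,0,-0.04],[0.5,-0.1,-0.35,0.03,0,-0.04],[0.5,-0.1,-0.3,0,0,-0.03],[0.2,0,0,0,0,0],[0,0,0,0,0,0]]'; python3 plan.py .3755 -.293 .07 -88
```

```text
[ 0.37319219 -0.29689565  0.044     ] [ 0.37210819 -0.29632161  0.031     ]
clock: 39.67
eef_pos: [0.3817, -0.2924, 0.1104]
ee_rot: [0.707, -0.016, 0.706, 0.014]
force: [-0.3, 0.2, -0.2]
opening: 0.0437
pos [ 0.3817 -0.2924  0.1104] yaw 92.4 q6 -2.5 clk 39.67 open 0.0437 F [-0.3  0.2 -0.2]
dp [-0.0062 -0.0006 -0.0404] rv deg [0.4  0.09 0.14] n 2
[[0.81,-0.01,-0.13,0.04,0.01,0.02],[0.81,-0.01,-0.13,0.04,0.01,0.02]]
```

```bash
python3 -m pendant '[[0.3,-0.1,-0.15,0.04,0.01,0.02],[0.5,-0.08,-0.13,0.03,0,0],[0.4,0,0,0,0,0],[0.1,0,0,0,0,0],[0,0,0,0,0,0]]'; python3 plan.py .373 -.2965 .034 -88
python3 - <<'E'
from h import *
c=cap("wrist"); cv2.imwrite("pics/w26.png",c["img"][:,:,::-1]);np.save("/tmp/c26.npy",c,allow_pickle=True)
E
```

```text
clock: 40.08
eef_pos: [0.3788, -0.299, 0.0775]
ee_rot: [0.709, -0.016, 0.705, 0.012]
force: [0.4, 0.4, 0.3]
opening: 0.0436
pos [ 0.3788 -0.299   0.0775] yaw 92.22 q6 -2.51 clk 40.08 open 0.0436 F [0.4 0.4 0.3]
dp [-0.0058  0.0025 -0.0435] rv deg [0.22 0.28 0.31] n 2
[[0.87,0.06,-0.12,0.02,0.03,0.03],[0.87,0.06,-0.12,0.02,0.03,0.03]]
```

View pics/w26.png

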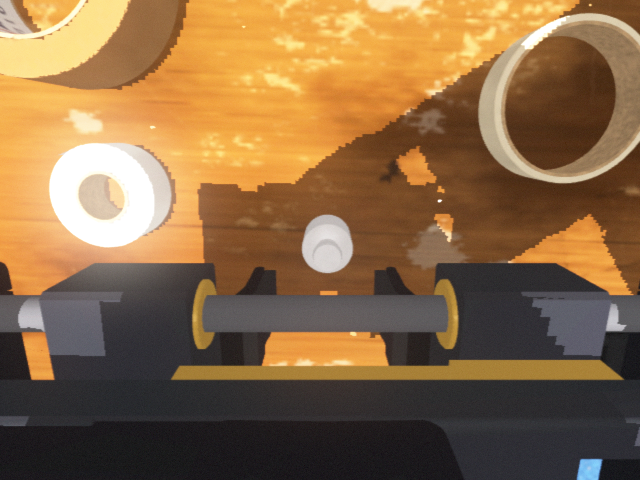

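```bash
python3 - <<'E'
from h import *
c=np.load("/tmp/c26.npy",allow_pickle=True).item(); print(back(c,(327.5,255),.044))
E
python3 -m pendant '[[0.2,0.05,-0.18,0.02,0.05,0.03],[0.3,0,-0.1,0,0.03,0.02],[0.3,0,0,0,0,0],[0.1,0,0,0,0,0],[0,0,0,0,0,0]]'; python3 plan.py .373 -.297 .0345 -88
```

```text
[ 0.37236531 -0.29674732  0.044     ]
clock: 40.55
eef_pos: [0.3725, -0.2992, 0.0546]
ee_rot: [0.707, -0.015, 0.707, 0.012]
force: [-0.0, 0.2, -0.3]
opening: 0.0436
pos [ 0.3725 -0.2992  0.0546] yaw 92.16 q6 -2.51 clk 40.55 open 0.0436 F [-0.   0.2 -0.3]
dp [ 0.0005  0.0022 -0.0201] rv deg [0.16 0.03 0.26] n 1
[[0.81,0.09,0.02,0.04,0.01,0.06]]
```

```bash
python3 -m pendant '[[0.2,0.09,0,0.02,0,0.05],[0.25,0,0,0,0,0],[0.18,0,0,0,0,0],[0.08,0,0,0,0,0],[0,0,0,0,0,0]]'; python3 plan.py .373 -.297 .0345 -88
```

```text
clock: 40.97
eef_pos: [0.3725, -0.2968, 0.0348]
ee_rot: [0.707, -0.013, 0.707, 0.013]
force: [-0.0, -0.4, 0.1]
opening: 0.0434
pos [ 0.3725 -0.2968  0.0348] yaw 92.06 q6 -2.52 clk 40.97 open 0.0434 F [-0.  -0.4  0.1]
dp [ 0.0005 -0.0002 -0.0003] rv deg [0.06 0.02 0.  ] n 1
[[0.01,-0.01,0.02,0.01,0.0,0.0]]
```

```bash
python3 -m pendant '[[0,0,0,0,0,0],[0,0,0,0,0,0],[0,0,0,0,0,0],[0,0,0,0,0,0],[0,0,0,0,0,0],[0,0,0,0,0,0],[0,0,0,0,0,0],[0,0,0,0,0,0],[0,0,0,0,0,0],[0,0,0,0,0,0]]' 1 30; python3 plan.py .373 -.297 .0345 -88;  python3 -m pendant '[[-0.2,0,0,0,0,0],[-0.3,0,0,0,0,0],[0,0,0,0,0,0],[0,0,0,0,0,0]]'
python3 - <<'E'
from h import *
c=cap("wrist"); cv2.imwrite("pics/w27.png",c["img"][:,:,::-1])
E
```

```text
clock: 41.8
eef_pos: [0.3728, -0.2972, 0.035]
ee_rot: [0.707, -0.013, 0.707, 0.012]
force: [0.4, -0.3, -0.3]
opening: 0.0135
pos [ 0.3728 -0.2972  0.035 ] yaw 92.07 q6 -2.52 clk 41.8 open 0.0135 F [ 0.4 -0.3 -0.3]
dp [ 0.0002  0.0002 -0.0005] rv deg [0.07 0.06 0.06] n 1
[[0.02,0.01,0.01,0.02,0.01,0.01]]
clock: 42.13
eef_pos: [0.3724, -0.2965, 0.0485]
ee_rot: [0.707, -0.013, 0.707, 0.013]
force: [0.8, -0.4, -1.8]
opening: 0.013
```

View pics/w27.png

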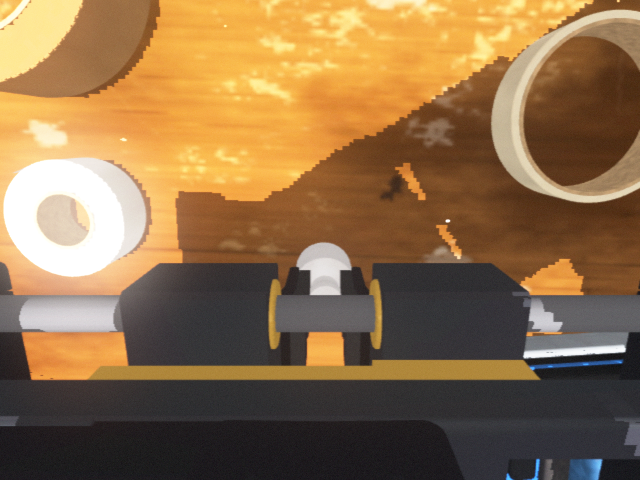

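```bash
python3 -m pendant '[[-0.4,0,0,0,0,0],[-0.8,0,0,0,0,0],[-1,0,0,0,0,0],[-1,0,0,0,0,0],[-1,0,0,0,0,0],[-0.8,0,0,0,0,0],[-0.3,0,0,0,0,0],[0,0,0,0,0,0]]'; python3 plan.py .5345 .0898 .19 -86
```

```text
clock: 42.85
eef_pos: [0.3707, -0.2945, 0.185]
ee_rot: [0.706, -0.011, 0.708, 0.015]
force: [0.4, -0.0, -2.5]
opening: 0.0131
pos [ 0.3707 -0.2945  0.185 ] yaw 92.05 q6 -2.52 clk 42.85 open 0.0131 F [ 0.4 -0.  -2.5]
dp [0.1638 0.3843 0.005 ] rv deg [-1.95 -0.22 -0.35] n 17
[[-0.01,0.89,0.42,-0.03,-0.0,-0.0],[-0.01,0.89,0.42,-0.03,-0.0,-0.0],[-0.01,0.89,0.42,-0.03,-0.0,-0.0],[-0.01,0.89,0.42,-0.03,-0.0,-0.0],[-0.01,0.89,0.42,-0.03,-0.0,-0.0],[-0.01,0.89,0.43,-0.03,-0.0,-0.0],[-0.01,0.88,0.43,-0.03,-0.0,-0.0],[-0.01,0.88,0.43,-0.03,-0.0,-0.0],[-0.01,0.88,0.43,-0.03,-0.0,-0.0],[-0.01,0.88,0.43,-0.03,-0.0,-0.0]]
[[-0.01,0.88,0.44,-0.03,-0.0,-0.0],[-0.01,0.88,0.44,-0.03,-0.0,-0.0],[-0.01,0.88,0.44,-0.03,-0.0,-0.0],[-0.01,0.88,0.44,-0.03,-0.0,-0.0],[-0.01,0.88,0.44,-0.03,-0.0,-0.0],[-0.01,0.88,0.44,-0.03,-0.0,-0.0],[-0.01,0.88,0.45,-0.03,-0.0,-0.0]]
```

```bash
python3 -m pendant '[[-0.05,0.5,0.3,-0.03,0,0],[-0.05,0.8,0.42,-0.03,0,0],[-0.05,0.89,0.42,-0.03,0,0],[-0.05,0.89,0.42,-0.03,0,0],[-0.05,0.89,0.42,-0.03,0,0],[-0.05,0.89,0.42,-0.03,0,0],[-0.05,0.89,0.42,-0.03,0,0],[-0.05,0.89,0.42,-0.03,0,0],[-0.05,0.89,0.42,-0.03,0,0],[-0.05,0.89,0.42,-0.03,0,0]]'; python3 plan.py .5345 .0898 .19 -86
```

```text
clock: 43.68
eef_pos: [0.4597, -0.0725, 0.1863]
ee_rot: [0.7, -0.012, 0.714, 0.023]
force: [0.1, 0.0, -2.1]
opening: 0.0134
pos [ 0.4597 -0.0725  0.1863] yaw 92.82 q6 -2.02 clk 43.68 open 0.0134 F [ 0.1  0.  -2.1]
dp [0.0748 0.1623 0.0037] rv deg [-1.17 -1.16 -0.88] n 8
[[-0.01,0.79,0.41,-0.03,-0.03,-0.02],[-0.02,0.79,0.42,-0.03,-0.03,-0.02],[-0.02,0.79,0.42,-0.03,-0.03,-0.02],[-0.02,0.79,0.42,-0.03,-0.03,-0.02],[-0.02,0.79,0.42,-0.03,-0.03,-0.02],[-0.02,0.79,0.42,-0.03,-0.03,-0.02],[-0.02,0.79,0.43,-0.03,-0.03,-0.02],[-0.02,0.78,0.43,-0.03,-0.03,-0.02]]
```

```bash
python3 -m pendant '[[-0.03,0.79,0.42,-0.03,-0.03,-0.02],[-0.03,0.79,0.42,-0.03,-0.03,-0.02],[-0.03,0.79,0.42,-0.03,-0.03,-0.02],[-0.03,0.79,0.42,-0.03,-0.03,-0.02],[-0.03,0.79,0.42,-0.03,-0.03,-0.02],[-0.03,0.7,0.4,-0.03,-0.03,-0.02],[0,0.4,0.2,0,0,0],[0,0,0,0,0,0],[0,0,0,0,0,0]]'; python3 plan.py .5345 .0898 .12 -86
```

```text
clock: 44.43
eef_pos: [0.5144, 0.0702, 0.1767]
ee_rot: [0.696, -0.021, 0.717, 0.029]
force: [0.6, 0.2, -1.8]
opening: 0.013
pos [0.5144 0.0702 0.1767] yaw 94.05 q6 -1.73 clk 44.43 open 0.013 F [ 0.6  0.2 -1.8]
dp [ 0.0201  0.0196 -0.0567] rv deg [ 0.06 -1.72 -0.73] n 3
[[0.75,0.23,0.31,0.0,-0.13,-0.05],[0.75,0.24,0.3,0.0,-0.13,-0.05],[0.75,0.24,0.29,0.0,-0.13,-0.05]]
```

```bash
python3 -m pendant '[[0,0.24,0.25,0,-0.13,-0.05],[0.2,0.24,0.25,0,-0.13,-0.05],[0.5,0.2,0.2,0,-0.1,-0.05],[0.5,0,0,0,0,0],[0.3,0,0,0,0,0],[0,0,0,0,0,0]]'; python3 plan.py .5345 .0898 .085 -86
python3 - <<'E'
from h import *
c=cap("wrist"); cv2.imwrite("pics/w28.png",c["img"][:,:,::-1])
E
```

```text
clock: 44.93
eef_pos: [0.5311, 0.0861, 0.1356]
ee_rot: [0.707, -0.023, 0.706, 0.022]
force: [-1.1, -0.6, -2.1]
opening: 0.013
pos [0.5311 0.0861 0.1356] yaw 93.7 q6 -1.68 clk 44.93 open 0.013 F [-1.1 -0.6 -2.1]
dp [ 0.0034  0.0037 -0.0506] rv deg [-0.3   0.04  0.08] n 3
[[0.67,0.05,0.05,-0.02,0.0,0.01],[0.67,0.05,0.05,-0.02,0.0,0.01],[0.67,0.05,0.05,-0.02,0.0,0.01]]
```

View pics/w28.png

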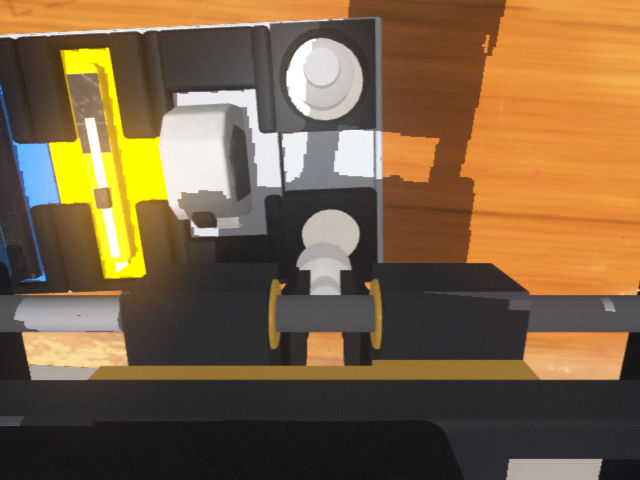

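The small well is at (330,237), the held weight just below it in the image (perspective), and the cutter, measure and 500 g weight are all seated. Lowering.

```bash
python3 -m pendant '[[0.3,0.06,0.05,-0.02,0,0],[0.5,0.05,0.05,-0.02,0,0],[0.5,0.03,0,0,0,0],[0.4,0,0,0,0,0],[0,0,0,0,0,0]]'; python3 plan.py .5345 .0898 .075 -86
python3 - <<'E'
from h import *
c=cap("wrist"); cv2.imwrite("pics/w29.png",c["img"][:,:,::-1])
E
```

```text
clock: 45.4
eef_pos: [0.5368, 0.0886, 0.0935]
ee_rot: [0.71, -0.024, 0.704, 0.022]
force: [0.4, 0.5, -2.2]
opening: 0.0133
pos [0.5368 0.0886 0.0935] yaw 93.75 q6 -1.68 clk 45.4 open 0.0133 F [ 0.4  0.5 -2.2]
dp [-0.0023  0.0012 -0.0185] rv deg [-0.25  0.48  0.14] n 1
[[0.74,0.06,-0.09,-0.05,0.1,0.03]]
```

View pics/w29.png

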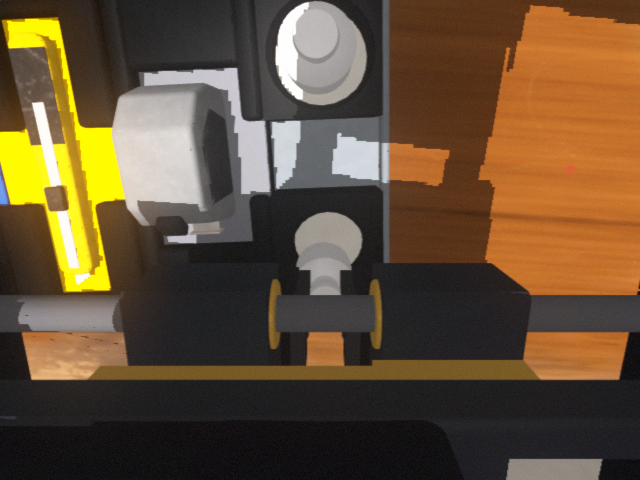

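```bash
python3 - <<'E'
from h import *
c=cap("wrist"); print(back(c,(295,241),.034),back(c,(362,241),.034))
E
python3 -m pendant '[[0.2,0.06,-0.12,-0.03,0.1,0.03],[0.3,0,-0.03,0,0.02,0],[0.15,0,0,0,0,0],[0,0,0,0,0,0]]'; python3 plan.py .5345 .0898 .0515 -86
```

```text
[0.53189174 0.07184535 0.034     ] [0.52932376 0.11124691 0.034     ]
clock: 45.83
eef_pos: [0.5353, 0.0898, 0.0792]
ee_rot: [0.708, -0.024, 0.705, 0.024]
force: [0.0, -0.4, -2.0]
opening: 0.0131
pos [0.5353 0.0898 0.0792] yaw 93.9 q6 -1.68 clk 45.83 open 0.0131 F [ 0.  -0.4 -2. ]
dp [-0.0008 -0.     -0.0277] rv deg [-0.1   0.27  0.03] n 2
[[0.55,0.0,-0.02,-0.01,0.03,0.0],[0.55,0.0,-0.02,-0.01,0.03,0.0]]
```

```bash
python3 -m pendant '[[0.2,0,-0.05,0,0.04,0],[0.3,0,-0.02,0,0.02,0],[0.2,0,0,0,0,0],[0.2,0,0,0,0,0],[0,0,0,0,0,0]]'; python3 plan.py .5345 .0902 .0515 -86
```

```text
clock: 46.25
eef_pos: [0.5338, 0.0897, 0.0546]
ee_rot: [0.707, -0.024, 0.707, 0.024]
force: [0.4, 0.2, -2.4]
opening: 0.013
pos [0.5338 0.0897 0.0546] yaw 93.9 q6 -1.68 clk 46.25 open 0.013 F [ 0.4  0.2 -2.4]
dp [ 0.0007  0.0005 -0.0031] rv deg [-0.1   0.02  0.04] n 1
[[0.12,0.02,0.03,-0.02,0.0,0.01]]
```

```bash
python3 -m pendant '[[0.1,0,0,0,0,0]]';python3 -m pendant '[[0.05,0,0,0,0,0]]';python3 -m pendant '[[0.03,0,0,0,0,0]]'
```

```text
clock: 46.33
eef_pos: [0.5339, 0.0897, 0.0519]
ee_rot: [0.707, -0.024, 0.707, 0.024]
force: [1.2, 0.4, -3.5]
opening: 0.0133
clock: 46.42
eef_pos: [0.5343, 0.0894, 0.0507]
ee_rot: [0.707, -0.025, 0.706, 0.024]
force: [-3.2, -0.7, 10.4]
opening: 0.0132
clock: 46.5
eef_pos: [0.5346, 0.0893, 0.0508]
ee_rot: [0.707, -0.025, 0.706, 0.024]
force: [-2.7, -0.0, 9.5]
opening: 0.0129
```

On the floor (contact ≈10 N at z = 0.0508, expected 0.051). Releasing.

```bash
python3 -m pendant '[[0,0,0,0,0,0],[0,0,0,0,0,0],[0,0,0,0,0,0],[0,0,0,0,0,0],[0,0,0,0,0,0]]' 0.6; python3 -m pendant '[[-0.3,0,0,0,0,0],[-0.7,0,0,0,0,0],[-0.9,0,0,0,0,0],[-1,0,0,0,0,0],[-1,0,0,0,0,0],[-1,0,0,0,0,0],[-0.6,0,0,0,0,0],[0,0,0,0,0,0]]'; python3 plan.py .45 .30 .22 -86
```

```text
clock: 46.92
eef_pos: [0.5362, 0.0893, 0.0522]
ee_rot: [0.709, -0.025, 0.705, 0.024]
force: [-0.7, 0.1, -0.7]
opening: 0.0326
clock: 47.58
eef_pos: [0.5344, 0.0896, 0.1972]
ee_rot: [0.708, -0.025, 0.706, 0.024]
force: [-0.1, -0.4, 0.4]
opening: 0.0347
pos [0.5344 0.0896 0.1972] yaw 93.92 q6 -1.68 clk 47.58 open 0.0347 F [-0.1 -0.4  0.4]
dp [-0.0844  0.2104  0.0228] rv deg [-0.08  0.14  0.08] n 10
[[-0.09,0.86,-0.28,-0.0,0.0,0.0],[-0.09,0.86,-0.28,-0.0,0.0,0.0],[-0.09,0.86,-0.28,-0.0,0.0,0.0],[-0.09,0.86,-0.28,-0.0,0.0,0.0],[-0.09,0.86,-0.28,-0.0,0.0,0.0],[-0.09,0.86,-0.28,-0.0,0.0,0.0],[-0.09,0.86,-0.28,-0.0,0.0,0.0],[-0.09,0.86,-0.28,-0.0,0.0,0.0],[-0.09,0.86,-0.28,-0.0,0.0,0.0],[-0.09,0.86,-0.28,-0.0,0.0,0.0]]
```

I'll move aside for a clear final look.

```bash
python3 -m pendant '[[-0.1,0.5,-0.2,0,0,0],[-0.1,0.86,-0.28,0,0,0],[-0.1,0.86,-0.28,0,0,0],[-0.1,0.86,-0.28,0,0,0],[-0.1,0.86,-0.28,0,0,0],[-0.1,0.86,-0.28,0,0,0],[-0.1,0.86,-0.28,0,0,0],[-0.1,0.86,-0.28,0,0,0],[-0.1,0.6,-0.2,0,0,0],[0,0,0,0,0,0]]'
python3 - <<'E'
from h import *
c=cap("top"); cv2.imwrite("pics/tF.png",cv2.resize(c["img"][185:295,220:380,::-1],None,fx=5,fy=5,interpolation=cv2.INTER_CUBIC)); np.save("/tmp/tF.npy",c,allow_pickle=True)
c=cap("scene"); cv2.imwrite("pics/sF.png",cv2.resize(c["img"][180:300,230:400,::-1],None,fx=4.7,fy=4.7,interpolation=cv2.INTER_CUBIC)); np.save("/tmp/sF.npy",c,allow_pickle=True)
E
```

```text
clock: 48.42
eef_pos: [0.449, 0.2741, 0.2118]
ee_rot: [0.701, -0.023, 0.713, 0.022]
force: [-0.5, 0.2, -0.1]
opening: 0.0346
```

View pics/tF.png

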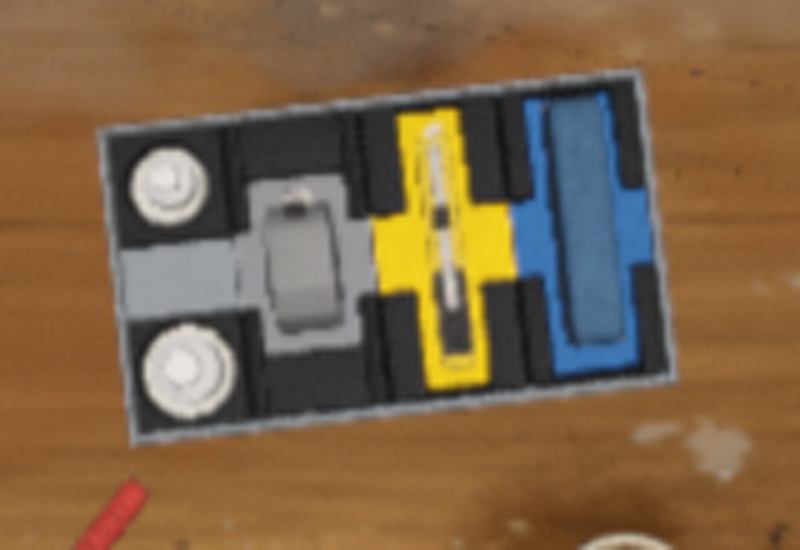

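View pics/sF.png

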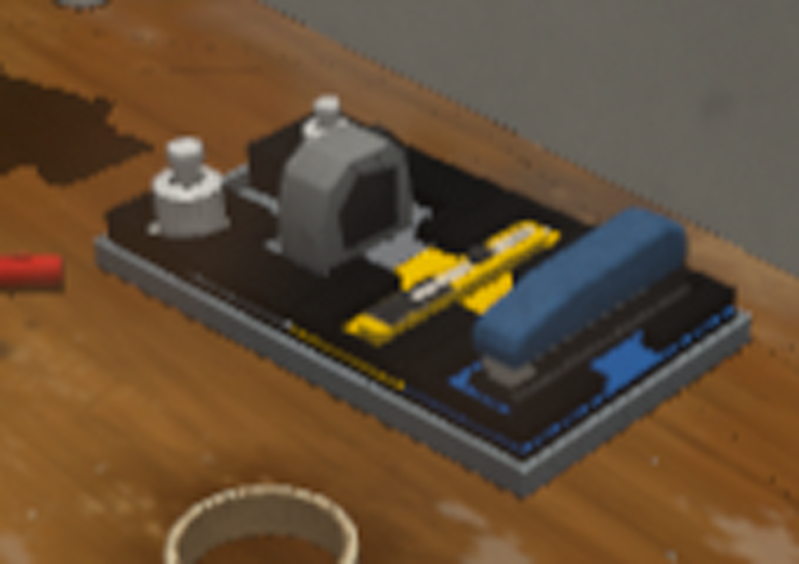

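The top view shows all five in their cut-outs. The stapler's far end at (575,97) looks close to the cut-out's edge, though some of that is parallax, so I'll check it from the wrist camera.

```bash
python3 plan.py .54 -.13 .22 -84 | head -2; python3 -m pendant '[[-0.1,-0.5,0,0,-0.1,0],[-0.05,-0.9,0.2,0.02,0,0],[-0.05,-1,0.2,0.02,0,0],[-0.05,-1,0.2,0.02,0,0],[-0.05,-1,0.2,0.02,0,0],[-0.05,-1,0.2,0.02,0,0],[-0.05,-1,0.2,0.02,0,0],[-0.05,-1,0.2,0.02,0,0],[-0.05,-1,0.2,0.02,0,0],[-0.05,-1,0.2,0.02,0,0]]'; python3 -m pendant '[[-0.05,-1,0.2,0,0,0],[-0.05,-1,0.2,0,0,0],[-0.05,-1,0.2,0,0,0],[0,-0.9,0,0,0,0],[0,-0.5,0,0,0,0],[0,0,0,0,0,0]]'; python3 plan.py .545 -.13 .22 -84
```

```text
pos [0.45   0.2719 0.2115] yaw 93.59 q6 -1.3 clk 48.52 open 0.0348 F [-1.  -0.1  0. ]
dp [ 0.09   -0.4019  0.0085] rv deg [-2.42 -0.97  0.18] n 17
clock: 49.35
eef_pos: [0.5047, 0.0175, 0.2229]
ee_rot: [0.701, -0.019, 0.713, 0.012]
force: [0.0, 0.7, -0.4]
opening: 0.0345
clock: 49.85
eef_pos: [0.5202, -0.1151, 0.2267]
ee_rot: [0.701, -0.014, 0.713, 0.003]
force: [0.7, -0.1, -0.4]
opening: 0.0347
pos [ 0.5202 -0.1151  0.2267] yaw 91.37 q6 -2.0 clk 49.85 open 0.0347 F [ 0.7 -0.1 -0.4]
dp [ 0.0248 -0.0149 -0.0067] rv deg [-4.64 -1.09  0.86] n 2
[[0.13,-0.31,0.49,-0.51,-0.12,0.09],[0.13,-0.33,0.48,-0.51,-0.12,0.09]]
```

```bash
python3 -m pendant '[[0,-0.3,0.3,-0.4,-0.1,0.05],[0,-0.2,0.3,-0.4,-0.1,0.05],[0,0,0.2,0,0,0],[0,0,0,0,0,0]]'; python3 plan.py .545 -.13 .22 -84|head -2
python3 - <<'E'
from h import *
c=cap("wrist"); cv2.imwrite("pics/wF.png",c["img"][:,:,::-1]); np.save("/tmp/wF.npy",c,allow_pickle=True)
E
```

```text
clock: 50.18
eef_pos: [0.5365, -0.131, 0.2254]
ee_rot: [0.704, -0.03, 0.709, 0.026]
force: [1.4, -0.6, 0.5]
opening: 0.0351
pos [ 0.5365 -0.131   0.2254] yaw 94.58 q6 -2.08 clk 50.18 open 0.0351 F [ 1.4 -0.6  0.5]
dp [ 0.0085  0.001  -0.0054] rv deg [-1.42 -0.42  0.27] n 1
```

View pics/wF.png

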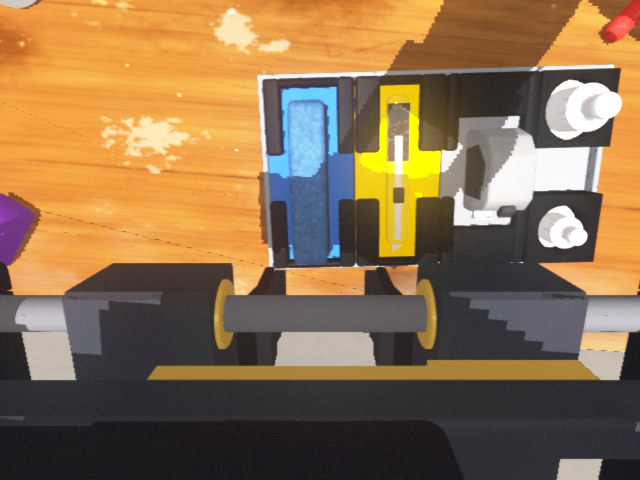

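```bash
python3 - <<'E'
from fit import *
c=np.load("/tmp/wF.npy",allow_pickle=True).item()
x,y,w,h=255,60,110,215; k=3.6
v=cv2.resize(c["img"][y:y+h,x:x+w],None,fx=k*1.5,fy=k*.75*1.0,interpolation=cv2.INTER_CUBIC)
v=cv2.resize(c["img"][y:y+h,x:x+w],None,fx=k*.75,fy=k*.75,interpolation=cv2.INTER_CUBIC)
u=v.copy(); s=k*.75; tr=[.48127945,.08392828,-1.46052242]
def dr(P,col):
    hu=cv2.convexHull(((proj(c,P)-[x-.5,y-.5])*s).astype(np.float32)); cv2.polylines(u,[hu.astype(np.int32)],True,col,1)
off=place(np.array([[.233,0,0]]),tr)[0]; q=[off[0],off[1],tr[2]]
f=box(.048,.157,0,0)[::2].copy(); f[:,2]=.022; dr(place(f,q),(255,0,0)); f[:,2]=.034; dr(place(f,q),(0,255,0))
for dz in(.022,):
  b=[B+[0,0,dz] for B in MODELS["stapler"]]
  for B in b: dr(place(B,q),(255,255,0))
far=c["img"][235:275,280:345]
big=cv2.resize(far,None,fx=5,fy=5,interpolation=cv2.INTER_CUBIC)
cv2.imwrite("pics/wFa.png",np.hstack([v,u])[:,:,::-1]); cv2.imwrite("pics/wFb.png",big[:,:,::-1])
for z in(.034,.044,.06,.076): print(z,"near",back(c,(307,100),z).round(4),"far",back(c,(308,263),z).round(4))
print(place(np.array([[.233,-.0785,0],[.233,.0785,0]]),tr))
E
```

```text
0.034 near [ 0.4396 -0.1534  0.034 ] far [ 0.5865 -0.1424  0.034 ]
0.044 near [ 0.4405 -0.1529  0.044 ] far [ 0.5832 -0.1422  0.044 ]
0.06 near [ 0.4419 -0.152   0.06  ] far [ 0.578  -0.1418  0.06  ]
0.076 near [ 0.4434 -0.1512  0.076 ] far [ 0.5728 -0.1415  0.076 ]
[[ 0.42889804 -0.15629544  0.        ]
 [ 0.58494442 -0.13901751  0.        ]]
```

View pics/wFa.png

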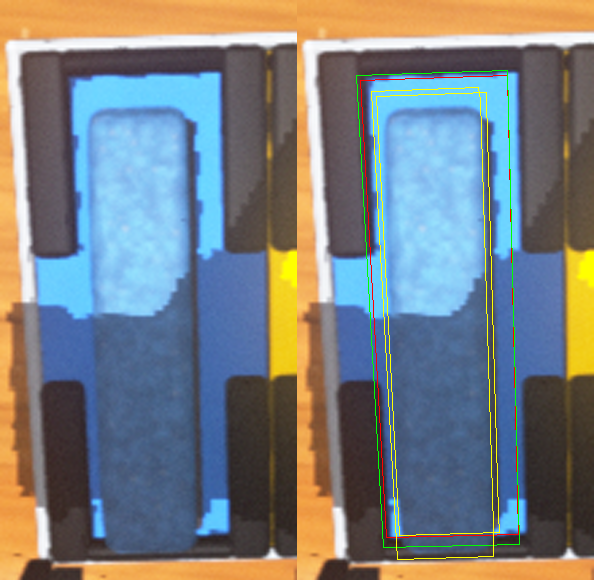

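View pics/wFb.png

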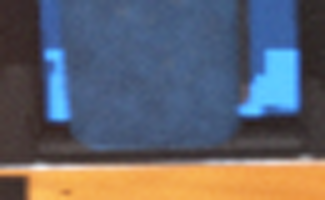

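The stapler's arm spans x = 0.443–0.573, centred at 0.508 against a cut-out centre of 0.507. Its base sits inside the blue floor at both ends, so everything is seated. I'll hand in.

```bash
python3 - <<'E'
from station import ctrl
s=ctrl.state(); print(s["clock"],s["eef_pos"],s["force"]); print(ctrl.finish_job())
E
```

```text
50.2333 [ 0.5359339  -0.13067638  0.22528161] [-0.3266775  -0.00364482  0.08853559]
the job is handed in; nothing more can be done
None
```

All five things are back in the foam tray, and the job was handed in at 50.2 s with the arm clear. I placed them in the order listed: stapler, cutter, tape measure, 500 g weight, 200 g weight.

- **Final look:** the last top, scene and wrist pictures show each one upright inside its own cut-out or well. In the top view the stapler's far end looked close to the cut-out's edge. A wrist picture showed it about 1 mm off centre, with its base inside the blue floor at both ends.
- **Seating height:** the two weights were confirmed on the floor by contact force. For the stapler, cutter and measure, the tool was within about 1 mm of the expected floor height at release. The force reading did not clearly confirm contact for these three.
- **Harder contact:** while seating the 500 g weight, two presses reached about 50 N at the wrist (limit 120 N) and slid it about 6 mm. I recentred it before letting go, and it now stands in its well.

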